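Put the microscope objectives in their colour-matched holders

TASK

Put the four microscope objectives away: stand each one upright and flat in the recess of the holder whose ring has the colour of the objective's band (red, yellow, green, blue). Set them down gently, since a dropped or toppled lens is ruined, and leave the oil bottle and the specimen jar standing where they are.

Things in the scene. Friction and masses are not known exactly. Their poses are not given: they have to be found in the camera images.
- objective_red_center (a point): Loose microscope objective with red band, upright, 54 mm tall, 0.12 kg. From the foot: black cap, diameter 32, to 8 mm; dark barrel, diameter 30, to 40 mm (top 7 mm red); red cone to diameter 17 at 47 mm; bright nose, diameter 15, to the top. Round: any grasp yaw. Point: on its axis, half-way up (27 mm above its underside); z along its axis, up.
- objective_yellow_center (a point): Loose microscope objective with yellow band, upright, 58 mm tall, 0.12 kg. From the foot: black cap, diameter 32, to 8 mm; dark barrel, diameter 30, to 40 mm (top 7 mm yellow); yellow cone to diameter 17 at 47 mm; bright nose, diameter 15, to the top. Round: any grasp yaw. Point: on its axis, half-way up (29 mm above its underside); z along its axis, up.
- objective_green_center (a point): Loose microscope objective with green band, upright, 62 mm tall, 0.12 kg. From the foot: black cap, diameter 32, to 8 mm; dark barrel, diameter 30, to 40 mm (top 7 mm green); green cone to diameter 17 at 47 mm; bright nose, diameter 15, to the top. Round: any grasp yaw. Point: on its axis, half-way up (31 mm above its underside); z along its axis, up.
- objective_blue_center (a point): Loose microscope objective with blue band, upright, 66 mm tall, 0.12 kg. From the foot: black cap, diameter 32, to 8 mm; dark barrel, diameter 30, to 40 mm (top 7 mm blue); blue cone to diameter 17 at 47 mm; bright nose, diameter 15, to the top. Round: any grasp yaw. Point: on its axis, half-way up (33 mm above its underside); z along its axis, up.
- holder_red_seat (a point): Holder: a flat round red ring fixed to the bench, 72 mm outside diameter, 5 mm high, with a round black-floored recess 56 mm in diameter and 2 mm deep. This point is the centre of the recess floor, 3 mm above the bench; z is up. 
- holder_yellow_seat (a point): Holder: a flat round yellow ring fixed to the bench, 72 mm outside diameter, 5 mm high, with a round black-floored recess 56 mm in diameter and 2 mm deep. This point is the centre of the recess floor, 3 mm above the bench; z is up. 
- holder_green_seat (a point): Holder: a flat round green ring fixed to the bench, 72 mm outside diameter, 5 mm high, with a round black-floored recess 56 mm in diameter and 2 mm deep. This point is the centre of the recess floor, 3 mm above the bench; z is up. 
- holder_blue_seat (a point): Holder: a flat round blue ring fixed to the bench, 72 mm outside diameter, 5 mm high, with a round black-floored recess 56 mm in diameter and 2 mm deep. This point is the centre of the recess floor, 3 mm above the bench; z is up. 
- oil_bottle_center (a point): Bystander: small amber glass bottle with a black cap, loose, upright, 36 mm in diameter, 63 mm tall, about 0.09 kg. This point is on its axis half-way up (31.5 mm above its underside). All ten listed things swap places from start to start, centres at least 80 mm apart.
- specimen_jar_center (a point): Bystander: small clear jar with a white lid, loose, upright, 44 mm in diameter, 48 mm tall, about 0.1 kg. This point is on its axis half-way up (24 mm above its underside). Unlisted clutter around the ten listed things is fixed, under 100 mm tall and at least 80 mm from their centres; taller equipment stands only far to the left and right, over 0.75 m from the robot's midline.
Things that resemble listed ones, but are neither listed nor needed, are in the scene too. Several things look just like the part that bears holder_red_seat: the one meant starts farthest to the robot's left.

How it is judged:
By the outcome, as a careful person would: the job done as asked, in the order asked, and still so for the second after the job is handed in, with the robot touching nothing.
It also fails if it takes over 83 s, if anything falls off the work surface, if the arm or the gripper's body presses on something with over 40 N, if the wrist force passes 120 N, or if a joint passes its speed limit or range.

ROBOT

A 6-joint arm with a two-finger parallel gripper is mounted at the origin on the work surface. World frame = base frame: x ahead of the robot, y to its left, z up, the work surface at z = 0. Lengths are in m, angles in rad, forces in N, time in s.
With the tool pointing down it reaches from about 0.375 to 0.9 m from the base axis. Payload 3.1 kg.
Tool frame: the origin (TCP) lies midway between the tips of the shut fingers; the grasp point (between the pads) lies robot.tcp_to_grasp behind it (robot.tcp_to_grasp is the distance from the TCP to the grasp point, in m); z points along the fingers, y is the direction in which the jaws open and shut (so a half turn about z gives the same grasp; the last joint's range is limited). The gripper opens to 87 mm and grips with 3 to 60 N. Pads are 19 mm wide; open, the fingers measure 117 mm over their backs; the gripper's body (75 mm by 190 mm) begins 51 mm behind the grasp point.
Start: joints at [-1.431, 0.527, 1.433, -0, 1.181, -0.178], TCP at [0.196, -0.593, 0.196] pointing down, gripper open.
Joint ranges: [-3.08, 3.08], [-0.75, 2.2], [0.22, 2.44], [-1.43, 4.57], [0, 2.65], [-2.85, 2.85]. Speed limits (rad/s): [2.79, 2.79, 3.14, 3.14, 3.14, 3.14].

INTERFACE

Orientations are given as a unit quaternion [x, y, z, w].
In Python, from rig import robot, cams, nets gives the robot as it stands. The module is installed in compiled form; this text tells all that it offers.
- The arm moves only by the tool play_rows, never from a script. Its argument "commands" is a list of rows, each an object of numbers: "x", "y", "z": the shift along the tool's x, y, z in mm; "spin": the turn about the tool's z in rad. In form: [{"x": .., "y": .., "z": .., "spin": ..}, ...]. A call has 1 to 8 rows; each row shifts and turns the pose as measured when the row begins, along the tool's axes as they then stand; what a row does not reach is not made up. A row lasts 1/10 s, in which the tool goes at most 50 mm and 8.59 degrees, less where a joint would pass 70% of its speed; a pose out of reach is approached as far as the arm can. A call is refused whole if a number of a shift passes 50 or a number of a turn 0.15, either way. A call with a gripper value outside its range is refused whole. "grip" is the opening, from 0 (shut) to 1 (fully open), set as the call begins (left out, the last holds). The fingers move at their own pace and stop on an object; "newtons" is the grip in N (left out, the last holds). Time passes only in rows, so rows that do not move let the fingers close. It gives the time, the measured TCP pose, the force and the opening at its end, in the units of the state.
- robot.get_obs(): the state, without advancing time (a new reading comes with each control period).
- cams.camera(name): name is "scene" or "side" or "wrist"; returns a dict with "img" (400x640x3 uint8, red, green, blue), "fx", "fy", "cx", "cy" (pixels), "world_to_cam" (4x4, takes a point from world to camera coordinates); the wrist camera has in their place "mount" (4x4, takes a point from camera to tool coordinates, whose origin is the TCP and whose axes are the flange's). Camera axes: x right, y up, looking along -z (the intrinsics and any distortion apply to the point x, -y, -z); pixel columns grow to the right and rows downward; lengths in m; the calibration is good to about 2 mm. The wrist camera is an equidistant fisheye: a pixel r from the principal point sees the ray r / f radians off the axis. A picture is of the moment at which its call begins: read the wrist's pose just before it. There is no depth.
- robot.hand_in(): hands the job in, once; it reports no verdict.
Trained networks look in a picture, given as the dict that the camera call returned (one of the last four; its "shot" number tells which), for a name from the list of things; names that differ only in an ending like _2 or _b are one class to them, and where a whole thing is asked for, a point or a joint stands for the part that bears it (a point fixed in the world has none). Each returns a list of dicts, best first, with "conf" (0 to 1); they miss things now and then, are a little off and sometimes report something else, mostly with a low value. They report only what shows in the picture. A call takes as long as a camera call. They do not tell look-alikes from the thing itself.
- nets.outline_of(picture, name): "region" (400x640 bool, what is visible of it) and "pixel" ([column, row] in pixels, amid what is visible of it).
The state is a dict: "time": time; "q": joint angles; "joint_velocities": joint speeds; "joint_torque": joint torques, N m; "position": TCP position; "tool_rot": TCP orientation; "ft_force": force on the tool from outside, world axes, zero at the start; "moment": the same for the moment, N m; "grip_width": finger opening in m.
Only numpy, scipy, OpenCV 4.12 (cv2) and the standard library are available. Lean on these libraries where they do the work, as an engineer would, in place of code of your own. Each camera call takes 0.05 s, during which the arm holds its last target.

## Working session

There is one attempt and no reset: what is moved stays moved. The work goes in short steps, Python scripts to look and compute and a tool call to move; the robot and the scene stay as the last step left them, time stands still between calls to the robot, and variables do not carry over. Pictures are saved under pics/ and viewed, and the job is handed in when it is done.

Besides the shell and the picture viewer there is one more tool, called after "Request:" as name(argument=value, ...) on one line, values as JSON. play_rows: Moves the arm, as the interface text tells. Its arguments: {"type":"object","properties":{"commands":{"type":"array"},"grip":{"type":"number"},"newtons":{"type":"number"}},"required":["commands"]}

```bash
mkdir -p pics; python3 - <<'E'
from rig import robot,cams,nets
import cv2,numpy as np
o=robot.get_obs();print(o['time'],o['position'],o['tool_rot'],o['grip_width'],robot.tcp_to_grasp)
for n in ['scene','side','wrist']:
    c=cams.camera(n);cv2.imwrite(f'pics/{n}0.png',c['img'][:,:,::-1])
    print(n,{k:(v if k!='img' else 0) for k,v in c.items()})
E
```

```text
0.0 [ 0.19578944 -0.59267614  0.1947828 ] [ 9.87321378e-01  1.58730237e-01  1.77479947e-05 -1.09917273e-03] 0.08709854109257531 0.0187
scene {'img': 0, 'fx': 452.1360619406375, 'fy': 452.1360619406375, 'cx': 323.0245603339248, 'cy': 192.3646458160005, 'world_to_cam': array([[ 0.18685611,  0.98231953,  0.01153853,  0.04171708],
       [-0.60064785,  0.1049448 ,  0.79259621,  0.2746972 ],
       [ 0.77737182, -0.15503204,  0.60963769, -1.82805919],
       [ 0.        ,  0.        ,  0.        ,  1.        ]]), 'shot': 1}
side {'img': 0, 'fx': 429.6110395535435, 'fy': 429.6110395535435, 'cx': 321.50367763770146, 'cy': 200.1025303628047, 'world_to_cam': array([[-0.69968967, -0.71426398, -0.01616577,  0.28392953],
       [ 0.34171447, -0.35444156,  0.87040359, -0.28588112],
       [-0.62742775,  0.60348832,  0.49207344, -0.76857387],
       [ 0.        ,  0.        ,  0.        ,  1.        ]]), 'shot': 2}
wrist {'img': 0, 'fx': 309.70691628693146, 'fy': 309.70691628693146, 'cx': 318.0615852250342, 'cy': 200.33111238034093, 'mount': array([[ 1.16748943e-04,  9.57333445e-01,  2.88985572e-01,
         7.92870633e-02],
       [ 9.99999966e-01, -4.43572476e-05, -2.57051802e-04,
        -5.14206188e-04],
       [-2.33265683e-04,  2.88985592e-01, -9.57333418e-01,
        -1.89502901e-01],
       [ 0.00000000e+00,  0.00000000e+00,  0.00000000e+00,
         1.00000000e+00]]), 'shot': 3}
```

View pics/scene0.png

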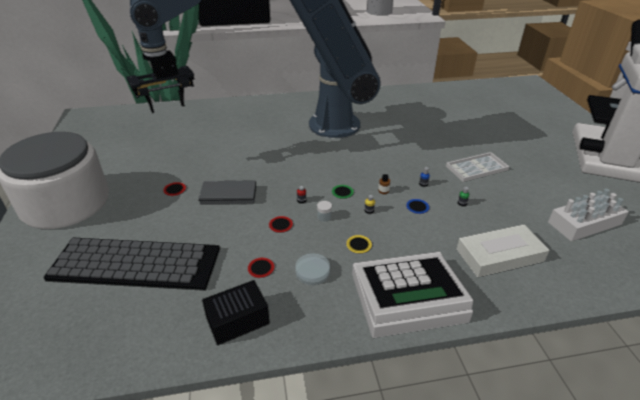

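View pics/side0.png

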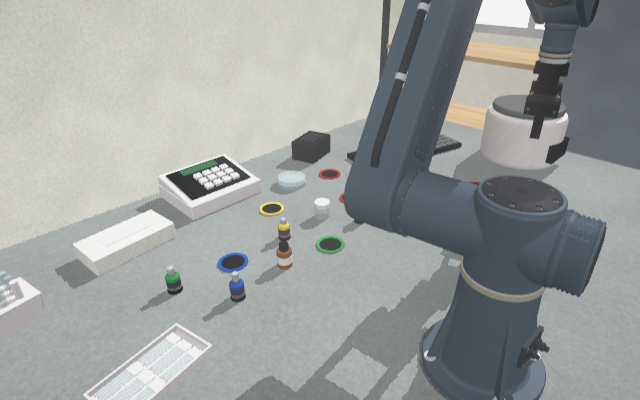

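View pics/wrist0.png

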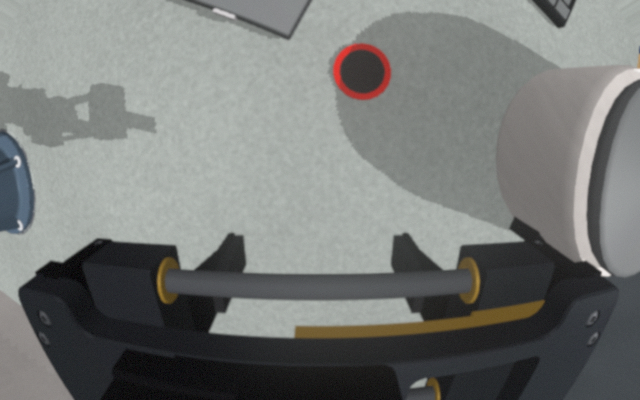

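```bash
cat > h.py <<'E'
import numpy as np,cv2
from rig import robot,cams,nets
from scipy.spatial.transform import Rotation as R
def ray(c,px,pose=None):
    u=(px[0]-c['cx'])/c['fx'];v=(px[1]-c['cy'])/c['fy']
    if 'mount' in c:
        t=np.hypot(u,v);s=np.sin(t)/t if t>1e-9 else 1
        d=np.array([u*s,-v*s,-np.cos(t)])
        T=np.eye(4);T[:3,:3]=R.from_quat(pose['tool_rot']).as_matrix();T[:3,3]=pose['position']
        M=T@c['mount']
    else:
        d=np.array([u,-v,-1]);M=np.linalg.inv(c['world_to_cam'])
    return M[:3,3],M[:3,:3]@d
def atz(c,px,z,pose=None):
    o,d=ray(c,px,pose);return (o+d*(z-o[2])/d[2])
names=[f'objective_{k}_center' for k in('red','yellow','green','blue')]+[f'holder_{k}_seat' for k in('red','yellow','green','blue')]+['oil_bottle_center','specimen_jar_center']
H=dict(zip(names,[.027,.029,.031,.033,.005,.005,.005,.005,.0315,.024]))
def show(c,name,pose=None,nm=names,minc=.2):
    for n in nm:
        for r in nets.outline_of(c,n):
            if r['conf']<minc: continue
            ys,xs=np.nonzero(r['region'])
            bc=((xs.min()+xs.max())/2,(ys.min()+ys.max())/2)
            print(n,round(r['conf'],2),np.round(r['pixel'],1),(xs.min(),xs.max(),ys.min(),ys.max()),len(xs),np.round(atz(c,bc,H[n],pose),4)[:2])
def shoot(cam,fn,nm=names):
    o=robot.get_obs();c=cams.camera(cam);cv2.imwrite(f'pics/{fn}.png',c['img'][:,:,::-1])
    print('t',o['time'],np.round(o['position'],4),R.from_quat(o['tool_rot']).as_euler('xyz'),o['grip_width']);show(c,fn,o,nm);return c,o
E
python3 -c "
from h import *
shoot('scene','s1');shoot('side','d1')"
```

```text
t 0.15 [ 0.1958 -0.5929  0.195 ] [-3.13990280e+00 -3.30740538e-04  3.18797394e-01] 0.08691788909004972
objective_red_center 0.54 [299.  191.3] (np.int64(297), np.int64(306), np.int64(186), np.int64(203)) 156 [ 0.469  -0.2006]
objective_yellow_center 0.74 [370.5 206.3] (np.int64(364), np.int64(375), np.int64(196), np.int64(214)) 179 [ 0.5587 -0.0052]
objective_green_center 0.6 [463.4 192. ] (np.int64(458), np.int64(470), np.int64(187), np.int64(206)) 188 [0.5715 0.2963]
objective_blue_center 0.6 [368.5 206.7] (np.int64(364), np.int64(376), np.int64(195), np.int64(214)) 204 [ 0.5613 -0.0046]
objective_blue_center 0.5 [424.4 175.1] (np.int64(419), np.int64(430), np.int64(167), np.int64(186)) 169 [0.4508 0.2119]
holder_red_seat 0.84 [281.8 222.8] (np.int64(269), np.int64(291), np.int64(216), np.int64(231)) 289 [ 0.5685 -0.2804]
holder_red_seat 0.83 [264.9 267.7] (np.int64(248), np.int64(274), np.int64(258), np.int64(277)) 431 [ 0.7347 -0.3498]
holder_red_seat 0.77 [173.2 187.8] (np.int64(164), np.int64(185), np.int64(182), np.int64(196)) 257 [ 0.3413 -0.598 ]
holder_red_seat 0.24 [381.  
[... 1646 characters left out ...]
at 0.7 [331.8 244.8] (np.int64(317), np.int64(343), np.int64(236), np.int64(253)) 380 [ 0.4364 -0.0599]
holder_blue_seat 0.97 [232.1 259.6] (np.int64(218), np.int64(247), np.int64(253), np.int64(272)) 461 [0.5504 0.1537]
oil_bottle_center 0.62 [331.4 246.4] (np.int64(316), np.int64(344), np.int64(236), np.int64(253)) 397 [ 0.4101 -0.0334]
oil_bottle_center 0.58 [284.6 258.2] (np.int64(276), np.int64(291), np.int64(240), np.int64(269)) 390 [0.4594 0.0705]
oil_bottle_center 0.24 [323.6 206.9] (np.int64(314), np.int64(329), np.int64(198), np.int64(219)) 301 [ 0.5459 -0.1379]
specimen_jar_center 0.61 [323.6 208.4] (np.int64(315), np.int64(328), np.int64(199), np.int64(218)) 247 [ 0.555  -0.1467]
```

Request:
play_rows(commands=[{"x": 0,"y": 0,"z": 0,"spin": 0.11},{"x": 0,"y": 0,"z": 0,"spin": 0.11},{"x": 0,"y": 0,"z": 0,"spin": 0.1},{"x": 32,"y": -38,"z": 0,"spin": 0},{"x": 32,"y": -38,"z": 0,"spin": 0},{"x": 32,"y": -38,"z": 0,"spin": 0},{"x": 32,"y": -38,"z": 0,"spin": 0},{"x": 32,"y": -38,"z": 0,"spin": 0}], grip=0.65)

```text
time: 2.05
position: [0.3588, -0.4101, 0.195]
tool_rot: [1.0, -0.014, 0.001, 0.004]
ft_force: [0.9, -0.6, 0.1]
grip_width: 0.0569
```

Request:
play_rows(commands=[{"x": 25,"y": -40,"z": 0,"spin": -0.028},{"x": 25,"y": -40,"z": 0,"spin": 0},{"x": 25,"y": -40,"z": 0,"spin": 0},{"x": 25,"y": -40,"z": 0,"spin": 0},{"x": 6,"y": -40,"z": 0,"spin": 0},{"x": 0,"y": 0,"z": 0,"spin": 0}])

```text
time: 2.65
position: [0.4732, -0.1985, 0.1945]
tool_rot: [1.0, 0.004, 0.003, 0.005]
ft_force: [0.1, -0.3, -0.6]
grip_width: 0.0566
```

```bash
python3 -c "
from h import *
shoot('wrist','w1',names[:1]+names[4:5]+names[6:7]+names[9:])"
```

```text
t 2.65 [ 0.4732 -0.1985  0.1945] [ 3.13251406 -0.00528126  0.00703329] 0.05656174388954569
objective_red_center 0.61 [322.4 182.4] (np.int64(309), np.int64(333), np.int64(169), np.int64(199)) 644 [ 0.4657 -0.2033]
objective_red_center 0.48 [160.9 117. ] (np.int64(145), np.int64(180), np.int64(105), np.int64(130)) 758 [ 0.5514 -0.0068]
holder_red_seat 0.77 [383.9 100.8] (np.int64(357), np.int64(412), np.int64(73), np.int64(128)) 2470 [ 0.5669 -0.2807]
holder_red_seat 0.55 [440.1   1.8] (np.int64(420), np.int64(460), np.int64(0), np.int64(11)) 362 [ 0.7015 -0.3554]
holder_green_seat 0.87 [216.7 195.6] (np.int64(192), np.int64(242), np.int64(170), np.int64(222)) 2120 [ 0.4443 -0.0672]
specimen_jar_center 0.64 [275.  109.2] (np.int64(252), np.int64(293), np.int64(88), np.int64(126)) 1261 [ 0.5566 -0.1466]
```

View pics/w1.png

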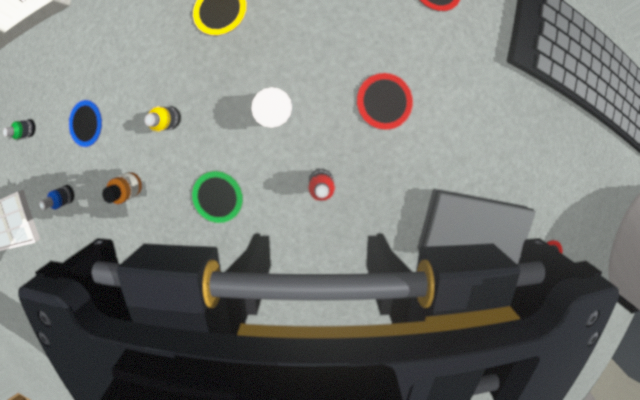

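```bash
cat >> h.py <<'E'
from scipy.optimize import least_squares
TH={'red':.054,'yellow':.058,'green':.062,'blue':.066}
def proj(c,P,pose=None):
    if 'mount' in c:
        T=np.eye(4);T[:3,:3]=R.from_quat(pose['tool_rot']).as_matrix();T[:3,3]=pose['position']
        W=np.linalg.inv(T@c['mount'])
    else: W=c['world_to_cam']
    q=P@W[:3,:3].T+W[:3,3];x,y,z=q[:,0],-q[:,1],-q[:,2]
    if 'mount' in c:
        r=np.hypot(x,y);t=np.arctan2(r,z);s=t/np.maximum(r,1e-12)
    else: s=1/z
    return np.c_[c['cx']+c['fx']*x*s,c['cy']+c['fy']*y*s]
def model(n,z0=0):
    k=n.split('_')[1]
    if n.startswith('obj'): L=[(0,.016),(.008,.016),(.04,.015),(.047,.0085),(.047,.0075),(TH[k],.0075)]
    elif n.startswith('hol'): L=[(0,.036),(.005,.036)]
    elif n.startswith('oil'): L=[(0,.018),(.063,.01)]
    else: L=[(0,.022),(.048,.022)]
    a=np.linspace(0,2*np.pi,48,endpoint=False)
    return np.concatenate([np.c_[r*np.cos(a),r*np.sin(a),0*a+z+z0] for z,r in L])
def fit(c,n,r,pose=None,z0=0):
    ys,xs=np.nonzero(r['region']);b=np.array([xs.min()-.5,ys.min()-.5,xs.max()+.5,ys.max()+.5])
    M=model(n,z0);x0=atz(c,((b[0]+b[2])/2,(b[1]+b[3])/2),.03+z0,pose)[:2]
    def f(p):
        q=proj(c,M+[p[0],p[1],0],pose);return np.r_[q.min(0),q.max(0)]-b
    s=least_squares(f,x0,x_scale=.01,diff_step=1e-4);return s.x,s.fun
def look(cam,fn,nm,minc=.3,z0=0):
    o=robot.get_obs();c=cams.camera(cam);cv2.imwrite(f'pics/{fn}.png',c['img'][:,:,::-1])
    print('t',o['time'],np.round(o['position'],4),o['grip_width'],o['ft_force'])
    for n in nm:
        for r in nets.outline_of(c,n):
            if r['conf']<minc: continue
            p,e=fit(c,n,r,o,z0);print(n,round(r['conf'],2),np.round(r['pixel']),np.round(p,4),'res',np.round(e,1),'tool mm',np.round([(p[0]-o['position'][0])*1e3,-(p[1]-o['position'][1])*1e3],1))
    return c,o
E
python3 -c "
from h import *
look('wrist','w2',names)"
```

```text
t 2.9 [ 0.4736 -0.2054  0.1949] 0.056822880228626416 [0.51863094 0.03847098 0.37306401]
objective_red_center 0.66 [316. 188.] [ 0.464 -0.203] res [ 1.   0.2 -1.  -0.2] tool mm [-9.6 -2.4]
objective_yellow_center 0.65 [156. 121.] [ 0.5507 -0.005 ] res [-0.2  0.2  0.2 -0.2] tool mm [  77.1 -200.4]
objective_green_center 0.93 [ 18. 132.] [0.5663 0.2961] res [ 0.1  0.  -0.1 -0. ] tool mm [  92.7 -501.5]
objective_blue_center 0.6 [ 57. 201.] [0.4478 0.2114] res [ 0.1 -0.  -0.1  0. ] tool mm [ -25.8 -416.8]
holder_red_seat 0.82 [376.  99.] [ 0.5665 -0.282 ] res [-0.2 -0.3  0.2  0.3] tool mm [92.9 76.6]
holder_red_seat 0.71 [433.   1.] [ 0.7045 -0.3572] res [ -6.6 -20.8   8.3  18.6] tool mm [230.9 151.8]
holder_yellow_seat 0.66 [206.  13.] [ 0.6812 -0.073 ] res [-1.3 -8.1  0.9  7.4] tool mm [ 207.6 -132.3]
holder_yellow_seat 0.5 [377. 104.] [ 0.5665 -0.282 ] res [-0.2 -0.3  0.2  0.3] tool mm [92.9 76.6]
holder_green_seat 0.96 [213. 198.] [ 0.4422 -0.0656] res [-0.2 -0.9  0.2  1. ] tool mm [ -31.4 -139.7]
holder_blue_seat 0.59 [ 81. 128.] [0.5578 0.1503] res [-0.5  0.3  0.4 -0.3] tool mm [  84.2 -355.6]
oil_bottle_center 0.73 [116. 190.] [0.4606 0.0689] res [-0.1  0.8  0.2 -0.7] tool mm [ -13.  -274.3]
specimen_jar_center 0.46 [212. 196.] [ 0.4502 -0.0747] res [ 2.9  3.4 -2.8 -3.4] tool mm [ -23.4 -130.6]
```

Request:
play_rows(commands=[{"x": -9.6,"y": -2.4,"z": 30},{"x": 0,"y": 0,"z": 40},{"x": 0,"y": 0,"z": 25},{"x": 0,"y": 0,"z": 0}])

```text
invalid input
```

```bash
python3 -c "
from h import *
look('wrist','w3',names[:1])"
```

```text
t 3.45 [ 0.4735 -0.2041  0.1947] 0.05663388556053294 [-0.10149791 -0.69793336  0.6293151 ]
objective_red_center 0.59 [317. 185.] [ 0.4638 -0.2028] res [-0.1  0.2  0.1 -0.2] tool mm [-9.7 -1.4]
```

View pics/w3.png

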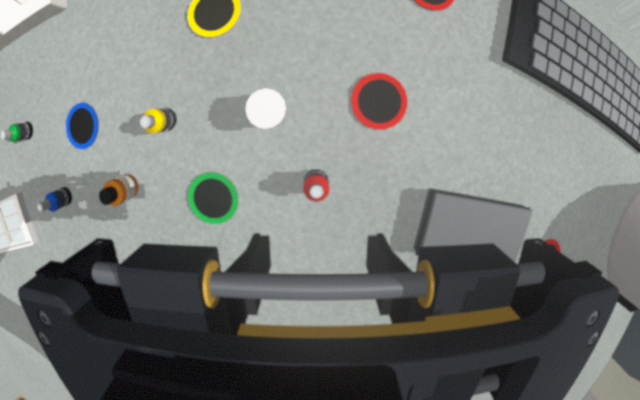

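Request:
play_rows(commands=[{"x": -9.6,"y": -1.5,"z": 30,"spin": 0},{"x": 0,"y": 0,"z": 40,"spin": 0},{"x": 0,"y": 0,"z": 35,"spin": 0},{"x": 0,"y": 0,"z": 0,"spin": 0},{"x": 0,"y": 0,"z": 0,"spin": 0}])

```text
time: 4.05
position: [0.4682, -0.2059, 0.0896]
tool_rot: [1.0, 0.001, 0.007, 0.009]
ft_force: [0.4, 0.3, 0.3]
grip_width: 0.0564
```

```bash
python3 -c "
from h import *
print(robot.get_obs()['tool_rot'])
look('wrist','w4',names[:1])"
```

```text
[0.99993547 0.00106129 0.00725451 0.00867763]
t 4.05 [ 0.4682 -0.2059  0.0896] 0.056411263366333404 [0.36130504 0.26940116 0.30487639]
objective_red_center 0.72 [317. 207.] [ 0.4643 -0.2032] res [ 0.2 -0.6 -0.2  0.5] tool mm [-3.9 -2.8]
```

View pics/w4.png

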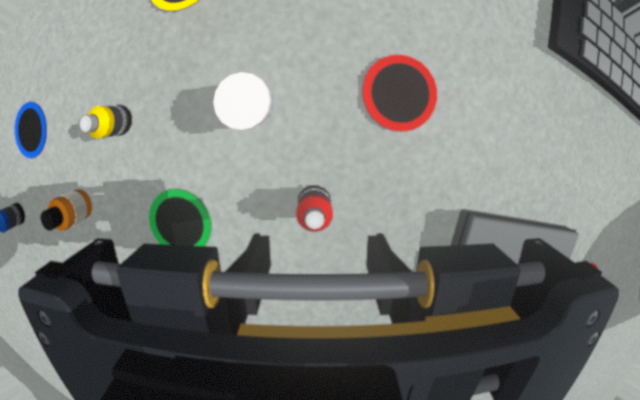

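```bash
cat >> h.py <<'E'
def go(x,y,z):
    o=robot.get_obs();r=R.from_quat(o['tool_rot']);g=r.apply([0,0,1])
    # grasp point target (x,y), TCP z
    t=np.array([x,y,z])+np.r_[(g*robot.tcp_to_grasp)[:2],0]
    print('pos',np.round(o['position'],4),'tilt',np.round(g[:2],4),'yaw',round(r.as_euler('xyz')[2],4),'SHIFT mm',np.round(r.inv().apply(t-o['position'])*1e3,1),'F',np.round(o['ft_force'],1),'w',round(o['grip_width'],4),'t',o['time'])
E
python3 -c "
from h import *
go(.4641,-.2031,.008)"
```

```text
pos [ 0.4685 -0.2061  0.0905] tilt [ 0.0158 -0.0183] yaw 0.0024 SHIFT mm [-5.4 -4.2 82.3] F [-0.6  1.1  0.7] w 0.0566 t 4.15
```

Request:
play_rows(commands=[{"x": -5.4,"y": -4.2,"z": 22,"spin": 0},{"x": 0,"y": 0,"z": 30,"spin": 0},{"x": 0,"y": 0,"z": 20,"spin": 0}])

```text
time: 4.45
position: [0.4718, -0.2082, 0.0251]
tool_rot: [1.0, 0.001, 0.017, 0.015]
ft_force: [0.4, 0.4, -0.9]
grip_width: 0.0566
```

```bash
python3 -c "
from h import *
go(.4641,-.2031,.008)"
```

```text
pos [ 0.4718 -0.2082  0.0251] tilt [ 0.0332 -0.0309] yaw 0.0035 SHIFT mm [-7.6 -5.1 16.7] F [ 0.4  0.4 -0.9] w 0.0566 t 4.45
```

Request:
play_rows(commands=[{"x": 0,"y": 0,"z": 0,"spin": 0},{"x": 0,"y": 0,"z": 0,"spin": 0}])

```text
time: 4.65
position: [0.4728, -0.2088, 0.0263]
tool_rot: [1.0, 0.002, 0.017, 0.016]
ft_force: [-0.5, -0.4, 0.6]
grip_width: 0.0569
```

```bash
python3 -c "
from h import *
go(.4641,-.2031,.008);o=robot.get_obs();print(o['q'],o['joint_velocities'],o['joint_torque'])"
```

```text
pos [ 0.4728 -0.2088  0.0263] tilt [ 0.0345 -0.0318] yaw 0.0037 SHIFT mm [-8.7 -5.7 17.9] F [-0.5 -0.4  0.6] w 0.0569 t 4.65
[-0.62873299  0.64741951  1.87326507 -0.01000911  0.57428     0.94716298] [ 0.0029345  -0.00788838 -0.00680676  0.0021053   0.00844059  0.00072274] [-2.48491351e-02 -3.84003246e+01 -7.40480527e+00  3.01704754e-02
 -1.92466420e-01  3.08152179e-03]
```

Request:
play_rows(commands=[{"x": 0,"y": 0,"z": -30,"spin": 0},{"x": 0,"y": 0,"z": -30,"spin": 0},{"x": 0,"y": 0,"z": -30,"spin": 0},{"x": 0,"y": 0,"z": -20,"spin": 0}])

```text
time: 5.05
position: [0.47, -0.2059, 0.1442]
tool_rot: [1.0, 0.002, 0.019, 0.017]
ft_force: [-0.6, 0.3, -0.1]
grip_width: 0.0566
```

```bash
python3 -c "
from h import *
go(.4641,-.2031,.008);cams.camera('wrist')
go(.4641,-.2031,.008)"
```

```text
pos [ 0.47   -0.2059  0.1442] tilt [ 0.0377 -0.0341] yaw 0.004 SHIFT mm [-10.3  -6.8 135.7] F [-0.6  0.3 -0.1] w 0.0566 t 5.05
pos [ 0.4718 -0.2069  0.1471] tilt [ 0.0427 -0.0376] yaw 0.0044 SHIFT mm [-12.8  -8.4 138.5] F [0.7 0.  1.8] w 0.0566 t 5.1
```

```bash
cat >> h.py <<'E'
def st(w=1):
    for i in range(w+1):
        if i: cams.camera('side')
        o=robot.get_obs();g=R.from_quat(o['tool_rot']).apply([0,0,1]);q=np.array(o['q'])
        print('t',round(o['time'],2),np.round(o['position'],4),'tilt',np.round(g[:2],4),'q',np.round(q,4),'qd',np.round(o['joint_velocities'],3))
E
python3 -c "
from h import *
st(3)"
```

```text
t 5.1 [ 0.4718 -0.2069  0.1471] tilt [ 0.0427 -0.0376] q [-0.6269  0.4294  1.8002 -0.0072  0.8554  0.9448] qd [-0.     0.044  0.01   0.    -0.112  0.   ]
t 5.15 [ 0.4715 -0.2068  0.1453] tilt [ 0.0419 -0.0371] q [-0.6271  0.4323  1.8019 -0.0073  0.8517  0.9448] qd [-0.002  0.06   0.044 -0.001 -0.04   0.001]
t 5.2 [ 0.4704 -0.2061  0.1434] tilt [ 0.0388 -0.0349] q [-0.6272  0.435   1.804  -0.0073  0.8507  0.9449] qd [-0.003  0.049  0.036 -0.003 -0.009 -0.   ]
t 5.25 [ 0.4693 -0.2054  0.1418] tilt [ 0.0359 -0.0328] q [-0.6273  0.4373  1.8056 -0.0073  0.8504  0.9449] qd [-0.001  0.04   0.023 -0.    -0.004  0.   ]
```

Request:
play_rows(commands=[{"x": 0,"y": 0,"z": 40,"spin": 0}])

```text
time: 5.35
position: [0.4742, -0.2091, 0.1054]
tool_rot: [1.0, 0.002, 0.023, 0.02]
ft_force: [0.9, -0.7, -1.1]
grip_width: 0.0569
```

```bash
python3 -c "
from h import *
st(3)"
```

```text
t 5.35 [ 0.4742 -0.2091  0.1054] tilt [ 0.0454 -0.0396] q [-0.6275  0.5005  1.8324 -0.008   0.7486  0.9455] qd [-0.011  0.737  0.345 -0.011 -1.046  0.007]
t 5.4 [ 0.469  -0.2057  0.0975] tilt [ 0.0317 -0.0299] q [-0.6281  0.513   1.8402 -0.0082  0.7452  0.9455] qd [-0.004 -0.003  0.041 -0.003  0.203 -0.003]
t 5.45 [ 0.4675 -0.2046  0.0983] tilt [ 0.0279 -0.0271] q [-0.628   0.5112  1.84   -0.0082  0.7519  0.9454] qd [ 0.003 -0.046 -0.03   0.004  0.067 -0.001]
t 5.5 [ 0.4684 -0.2051  0.0997] tilt [ 0.0297 -0.0284] q [-0.6279  0.5092  1.8383 -0.0081  0.7534  0.9454] qd [ 0.004 -0.038 -0.035  0.001  0.004 -0.001]
```

Request:
play_rows(commands=[{"x": 0,"y": 0,"z": 0,"spin": 0}])

```text
time: 5.6
position: [0.4682, -0.205, 0.0997]
tool_rot: [1.0, 0.002, 0.014, 0.014]
ft_force: [0.3, 0.2, 0.7]
grip_width: 0.0564
```

```bash
python3 -c "
from h import *
st(2)"
```

```text
t 5.6 [ 0.4682 -0.205   0.0997] tilt [ 0.0288 -0.0277] q [-0.6279  0.5093  1.8378 -0.008   0.7549  0.9454] qd [-0.001  0.017  0.016 -0.     0.017 -0.001]
t 5.65 [ 0.468  -0.2048  0.0997] tilt [ 0.0285 -0.0274] q [-0.6279  0.5092  1.8382 -0.008   0.755   0.9454] qd [ 0.001 -0.014 -0.002  0.001 -0.007 -0.001]
t 5.7 [ 0.4684 -0.2051  0.1001] tilt [ 0.0295 -0.0282] q [-0.6279  0.5085  1.838  -0.008   0.7547  0.9454] qd [ 0.    -0.011 -0.006  0.001 -0.009  0.001]
```

Request:
play_rows(commands=[{"x": 0,"y": 0,"z": -40,"spin": 0}])

```text
time: 5.8
position: [0.4643, -0.2021, 0.137]
tool_rot: [1.0, 0.001, 0.01, 0.011]
ft_force: [-0.1, 0.5, 0.3]
grip_width: 0.0565
```

```bash
python3 -c "
from h import *
st(3)"
```

```text
t 5.8 [ 0.4643 -0.2021  0.137 ] tilt [ 0.0209 -0.022 ] q [-0.6278  0.4447  1.8099 -0.0074  0.8572  0.9448] qd [ 0.007 -0.77  -0.37   0.009  1.049 -0.007]
t 5.85 [ 0.4691 -0.205   0.1451] tilt [ 0.0342 -0.0315] q [-0.627   0.4323  1.8017 -0.0072  0.8614  0.9447] qd [ 0.003  0.003 -0.035  0.003 -0.187  0.001]
t 5.9 [ 0.4701 -0.2058  0.1443] tilt [ 0.0372 -0.0336] q [-0.6271  0.4339  1.8023 -0.0072  0.8555  0.9449] qd [-0.004  0.04   0.038 -0.002 -0.058  0.001]
t 5.95 [ 0.4692 -0.2053  0.1429] tilt [ 0.0351 -0.0323] q [-0.6273  0.4357  1.8044 -0.0073  0.854   0.9448] qd [-0.001  0.035  0.043 -0.001 -0.011 -0.   ]
```

Request:
play_rows(commands=[{"x": 0,"y": 0,"z": -45,"spin": 0},{"x": 0,"y": 0,"z": 0,"spin": 0}])

```text
time: 6.15
position: [0.4673, -0.2036, 0.1881]
tool_rot: [1.0, 0.002, 0.017, 0.016]
ft_force: [0.2, -0.6, 0.5]
grip_width: 0.0568
```

```bash
python3 -c "
from h import *
st(2)"
```

```text
t 6.15 [ 0.4673 -0.2036  0.1881] tilt [ 0.0335 -0.031 ] q [-0.6268  0.3652  1.7606 -0.0067  0.9705  0.9444] qd [-0.009  0.11   0.112 -0.004 -0.027  0.   ]
t 6.2 [ 0.4648 -0.202   0.1853] tilt [ 0.0277 -0.027 ] q [-0.627   0.3685  1.765  -0.0069  0.9698  0.9443] qd [ 0.     0.041  0.061 -0.002 -0.004 -0.001]
t 6.25 [ 0.4637 -0.2012  0.1839] tilt [ 0.0249 -0.025 ] q [-0.6271  0.37    1.7671 -0.0069  0.9696  0.9443] qd [-0.001  0.028  0.027  0.001 -0.003  0.   ]
```

Request:
play_rows(commands=[{"x": 0,"y": 0,"z": 45,"spin": 0}])

```text
time: 6.35
position: [0.4687, -0.205, 0.1425]
tool_rot: [1.0, 0.002, 0.018, 0.016]
ft_force: [1.2, 0.1, -0.5]
grip_width: 0.0562
```

```bash
python3 -c "
from h import *
st(2)"
```

```text
t 6.35 [ 0.4687 -0.205   0.1425] tilt [ 0.0355 -0.0327] q [-0.6273  0.4356  1.8065 -0.0074  0.8516  0.9448] qd [-0.013  0.779  0.505 -0.009 -1.208  0.005]
t 6.4 [ 0.4621 -0.2007  0.1329] tilt [ 0.0184 -0.0205] q [-0.6281  0.4495  1.8174 -0.0077  0.8478  0.9448] qd [-0.    -0.008  0.047 -0.005  0.24  -0.002]
t 6.45 [ 0.4606 -0.1995  0.1342] tilt [ 0.0143 -0.0175] q [-0.6279  0.4471  1.8168 -0.0076  0.8558  0.9448] qd [ 0.001 -0.058 -0.046  0.002  0.077 -0.   ]
```

Request:
play_rows(commands=[{"x": 0,"y": 0,"z": -45,"spin": 0},{"x": 0,"y": 0,"z": 0,"spin": 0}])

```text
time: 6.65
position: [0.4574, -0.197, 0.1774]
tool_rot: [1.0, 0.001, 0.003, 0.005]
ft_force: [1.3, -1.4, 0.5]
grip_width: 0.0564
```

```bash
python3 -c "
from h import *
st(2)"
```

```text
t 6.65 [ 0.4574 -0.197   0.1774] tilt [ 0.0053 -0.0109] q [-0.6276  0.3796  1.7733 -0.0069  0.9779  0.9442] qd [-0.007  0.114  0.104 -0.003 -0.019 -0.002]
t 6.7 [ 0.4553 -0.1957  0.1751] tilt [ 0.0007 -0.0077] q [-0.6278  0.3823  1.7772 -0.007   0.9769  0.9442] qd [-0.003  0.025  0.05  -0.    -0.016  0.001]
t 6.75 [ 0.4547 -0.1952  0.1743] tilt [-0.0006 -0.0068] q [-0.6278  0.3832  1.7788 -0.0071  0.9761  0.9442] qd [-0.001  0.014  0.018  0.    -0.014  0.001]
```

Request:
play_rows(commands=[{"x": 0,"y": 0,"z": 45,"spin": 0}])

```text
time: 6.85
position: [0.4588, -0.1983, 0.1331]
tool_rot: [1.0, 0.001, 0.005, 0.007]
ft_force: [0.3, -0.7, -0.7]
grip_width: 0.0565
```

```bash
python3 -c "
from h import *
st(2)"
```

```text
t 6.85 [ 0.4588 -0.1983  0.1331] tilt [ 0.0103 -0.0146] q [-0.628   0.4483  1.819  -0.0077  0.8574  0.9448] qd [-0.012  0.776  0.519 -0.01  -1.211  0.005]
t 6.9 [ 0.4519 -0.1939  0.124 ] tilt [-0.0068 -0.0024] q [-0.6287  0.462   1.8301 -0.0079  0.8536  0.9448] qd [-0.002 -0.013  0.047 -0.003  0.237 -0.003]
t 6.95 [ 0.4506 -0.1928  0.1253] tilt [-0.0105  0.0002] q [-0.6286  0.4595  1.8294 -0.0079  0.8614  0.9447] qd [ 0.005 -0.058 -0.047  0.006  0.075 -0.001]
```

```bash
python3 -c "
from h import *
st(1);look('wrist','w5',names[:1]);go(.4641,-.2031,.008)"
```

```text
t 6.95 [ 0.4506 -0.1928  0.1253] tilt [-0.0105  0.0002] q [-0.6286  0.4595  1.8294 -0.0079  0.8614  0.9447] qd [ 0.005 -0.058 -0.047  0.006  0.075 -0.001]
t 7.0 [ 0.4519 -0.1936  0.1271] tilt [-0.0076 -0.0018] q [-0.6285  0.4569  1.8268 -0.0078  0.863   0.9447] qd [ 0.001 -0.047 -0.049  0.002  0.003  0.001]
t 7.0 [ 0.4519 -0.1936  0.1271] 0.05658163223388066 [-0.3917249   0.37394359  0.35725536]
objective_red_center 0.89 [330. 178.] [ 0.4637 -0.2028] res [ 1.  -0.  -0.9 -0. ] tool mm [11.8  9.2]
pos [ 0.4545 -0.1954  0.1296] tilt [-0.0013 -0.0063] yaw 0.0027 SHIFT mm [  9.7   7.1 121.6] F [ 0.1 -0.3 -0.6] w 0.0566 t 7.1
```

Request:
play_rows(commands=[{"x": 9.7,"y": 7.0,"z": 40,"spin": 0}])

```text
time: 7.2
position: [0.4676, -0.2047, 0.0943]
tool_rot: [1.0, 0.002, 0.004, 0.007]
ft_force: [1.8, -0.4, 0.5]
grip_width: 0.0566
```

```bash
cat >> h.py <<'E'
def s(x,y,z,n=4):
    for i in range(n): cams.camera('wrist')
    go(x,y,z)
E
python3 -c "
from h import *
s(.4641,-.2031,.008)"
```

```text
pos [ 0.464  -0.2025  0.0904] tilt [-0.002  -0.0058] yaw 0.0028 SHIFT mm [ 0.2  0.2 82.4] F [-0.4 -0.5  0.6] w 0.0563 t 7.4
```

Excellent. Continue down.

Request:
play_rows(commands=[{"x": 0,"y": 0,"z": 42,"spin": 0}])

```text
time: 7.5
position: [0.4687, -0.2059, 0.0538]
tool_rot: [1.0, 0.002, 0.005, 0.007]
ft_force: [1.0, -0.9, 0.5]
grip_width: 0.0565
```

```bash
python3 -c "
from h import *
s(.4641,-.2031,.008)"
```

```text
pos [ 0.4639 -0.2026  0.0499] tilt [-0.0017 -0.0059] yaw 0.0029 SHIFT mm [ 0.3  0.4 41.9] F [0.1 0.2 0.5] w 0.0566 t 7.7
```

Request:
play_rows(commands=[{"x": 0.3,"y": 0.4,"z": 41,"spin": 0}])

```text
time: 7.8
position: [0.4691, -0.2066, 0.0146]
tool_rot: [1.0, 0.002, 0.005, 0.007]
ft_force: [0.8, -0.5, -0.0]
grip_width: 0.0566
```

```bash
python3 -c "
from h import *
s(.4641,-.2031,.008,3)
look('wrist','w6',names[:1])"
```

```text
pos [ 0.4635 -0.2028  0.0097] tilt [-0.0033 -0.0048] yaw 0.0029 SHIFT mm [0.6 0.4 1.7] F [-0.1 -0.1 -0.6] w 0.0566 t 7.95
t 7.95 [ 0.4635 -0.2028  0.0097] 0.05661811574781635 [-0.12332752 -0.08064911 -0.58119038]
objective_red_center 0.59 [322. 237.] [ 0.4642 -0.2028] res [ 0.3 -2.  -0.3  1.7] tool mm [0.8 0. ]
```

View pics/w6.png

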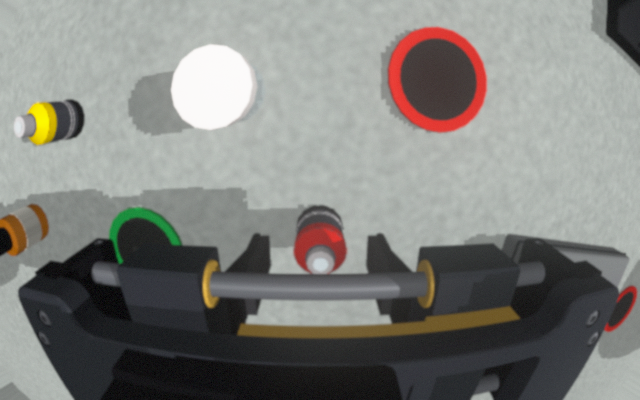

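Request:
play_rows(commands=[{"x": 0,"y": 0,"z": 1,"spin": 0},{"x": 0,"y": 0,"z": 0,"spin": 0},{"x": 0,"y": 0,"z": 0,"spin": 0},{"x": 0,"y": 0,"z": 0,"spin": 0},{"x": 0,"y": 0,"z": 0,"spin": 0}], grip=0, newtons=20)

```text
time: 8.55
position: [0.4685, -0.2061, 0.0172]
tool_rot: [1.0, 0.002, 0.005, 0.007]
ft_force: [0.2, 0.5, -0.4]
grip_width: 0.0245
```

```bash
python3 -c "
from h import *
s(.5665,-.2815,.130,2)"
```

```text
pos [ 0.4683 -0.2058  0.017 ] tilt [ 0.0101 -0.0143] yaw 0.0032 SHIFT mm [  99.3   77.9 -110.9] F [-0.1  1.6  4.2] w 0.0183 t 8.65
```

```bash
python3 -c "
from h import *
st(0)
look('wrist','w7',names[:1]);c,o=look('side','d7',[]);c,o=look('scene','s7',[]);cv2.imwrite('pics/s7c.png',cv2.resize(c['img'][150:250,240:400,::-1],(800,500)))"
```

```text
t 8.65 [ 0.4683 -0.2058  0.017 ] tilt [ 0.0101 -0.0143] q [-0.6291  0.6678  1.8658 -0.0101  0.5914  0.9469] qd [ 0.003  0.001 -0.     0.     0.001  0.   ]
t 8.65 [ 0.4683 -0.2058  0.017 ] 0.018255451552946927 [-0.09127949  1.58389286  4.18742827]
objective_red_center 0.76 [317. 240.] [ 0.4644 -0.2033] res [-2.5 -1.5  2.6  1.5] tool mm [-3.9 -2.5]
t 8.75 [ 0.4684 -0.2058  0.017 ] 0.01771470602006535 [-0.46016824 -0.096038    4.54678664]
t 8.8 [ 0.4683 -0.2058  0.017 ] 0.018485703944575816 [0.33481136 1.57245042 4.95766063]
```

View pics/w7.png

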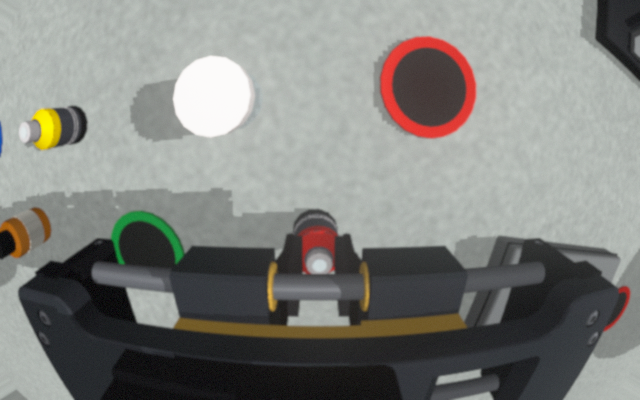

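View pics/s7c.png

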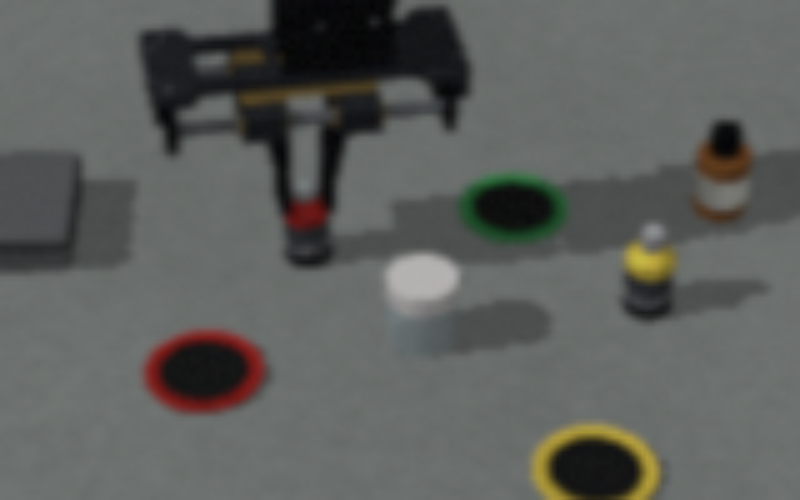

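```bash
python3 -c "
from h import *
o=robot.get_obs();c=cams.camera('wrist')
Rm=R.from_quat(o['tool_rot']).as_matrix()
for z in (0,-.01,-.0187,-.03,-.05):
  for y in (-.028,.028,-.009,.009): print(z,y,proj(c,(Rm@np.array([[0,y,z]]).T).T+o['position'],o).round(0))
I=c['img'][200:300,240:400,::-1];cv2.imwrite('pics/w8c.png',cv2.resize(I,(800,500)))
"
```

```text
0 -0.028 [[277. 232.]]
0 0.028 [[361. 232.]]
0 -0.009 [[305. 232.]]
0 0.009 [[332. 232.]]
-0.01 -0.028 [[275. 238.]]
-0.01 0.028 [[363. 238.]]
-0.01 -0.009 [[304. 238.]]
-0.01 0.009 [[333. 238.]]
-0.0187 -0.028 [[273. 244.]]
-0.0187 0.028 [[365. 244.]]
-0.0187 -0.009 [[304. 244.]]
-0.0187 0.009 [[333. 244.]]
-0.03 -0.028 [[270. 252.]]
-0.03 0.028 [[367. 252.]]
-0.03 -0.009 [[303. 252.]]
-0.03 0.009 [[334. 252.]]
-0.05 -0.028 [[265. 269.]]
-0.05 0.028 [[373. 269.]]
-0.05 -0.009 [[301. 269.]]
-0.05 0.009 [[336. 269.]]
```

View pics/w8c.png

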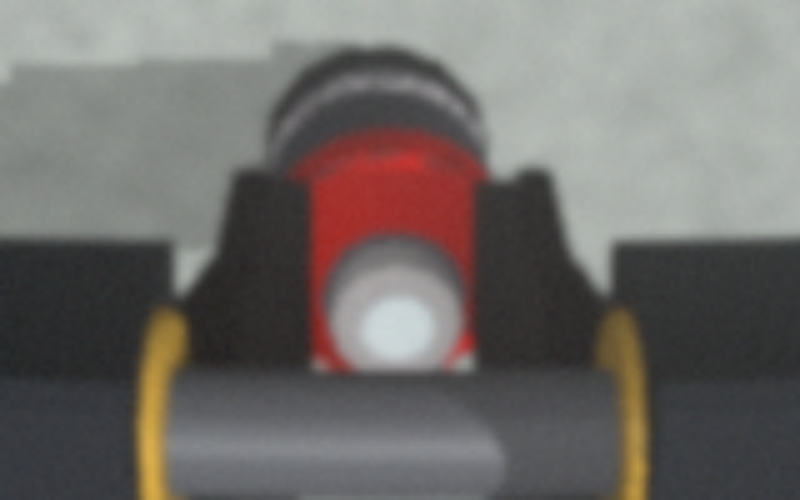

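```bash
python3 -c "
from h import *
o=robot.get_obs();c=cams.camera('scene');I=c['img'][150:250,240:400,::-1].copy();I=cv2.resize(I,(800,500),interpolation=cv2.INTER_CUBIC)
Rm=R.from_quat(o['tool_rot']).as_matrix()
P=(Rm@np.array([[0,-.009,0],[0,.009,0],[0,-.009,-.0187],[0,.009,-.0187]]).T).T+o['position']
q=proj(c,P,o)
for a in q: cv2.circle(I,tuple(int(v) for v in ((a-[240,150])*5)),3,(0,255,0),-1)
for M,col in ((model('objective_red')+[.464,-.203,0],(255,255,0)),):
  for a in proj(c,M): cv2.circle(I,tuple(int(v) for v in ((a-[240,150])*5)),1,col,-1)
cv2.imwrite('pics/s9c.png',I)
print(nets and robot.get_obs()['grip_width'])
"
```

```text
0.01802101659853825
```

View pics/s9c.png

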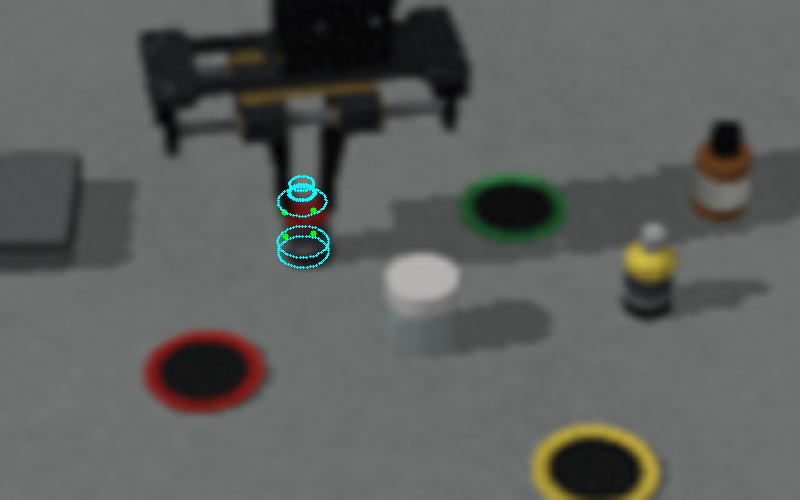

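Request:
play_rows(commands=[{"x": 0,"y": 0,"z": 0,"spin": 0},{"x": 0,"y": 0,"z": 0,"spin": 0},{"x": 0,"y": 0,"z": 0,"spin": 0},{"x": 0,"y": 0,"z": 0,"spin": 0},{"x": 0,"y": 0,"z": 0,"spin": 0}], grip=0.65)

```text
time: 9.45
position: [0.4678, -0.2059, 0.0158]
tool_rot: [1.0, 0.002, 0.004, 0.007]
ft_force: [0.0, -0.2, 0.0]
grip_width: 0.0504
```

```bash
python3 -c "
from h import *
st(1);c,o=look('wrist','w10',names[:1]);go(.4642,-.203,.008)
I=c['img'][200:300,240:400,::-1];cv2.imwrite('pics/w10c.png',cv2.resize(I,(800,500)))
o=robot.get_obs();Rm=R.from_quat(o['tool_rot']).as_matrix();w=.0285
for x in (-.0095,0,.0095):
 for z in (0,-.01,-.02,-.03): print(x,z,proj(c,(Rm@np.array([[x,-w,z],[x,w,z]]).T).T+o['position'],o).round(0).tolist())
"
```

```text
t 9.45 [ 0.4678 -0.2059  0.0158] tilt [ 0.0086 -0.0139] q [-0.6294  0.6701  1.866  -0.0111  0.5904  0.9469] qd [-0.002  0.003  0.    -0.003 -0.     0.   ]
t 9.5 [ 0.4678 -0.2059  0.0158] tilt [ 0.0086 -0.0139] q [-0.6294  0.6701  1.866  -0.011   0.5904  0.9469] qd [-0.    -0.002  0.001  0.001  0.     0.   ]
t 9.5 [ 0.4678 -0.2059  0.0158] 0.0524301875544967 [0.78862256 0.00356585 0.63623219]
objective_red_center 0.63 [ 51. 128.] [ 0.5506 -0.0027] res [ 1.9  0.3 -1.6 -0.3] tool mm [  82.8 -203.2]
objective_red_center 0.56 [316. 240.] [ 0.4648 -0.2034] res [ 0.3 -1.4 -0.3  1.2] tool mm [-2.9 -2.5]
pos [ 0.4679 -0.2058  0.0159] tilt [ 0.0088 -0.0139] yaw 0.0037 SHIFT mm [-3.5 -2.7  7.9] F [-0.1 -0.4 -0.2] w 0.0548 t 9.6
-0.0095 0 [[276.0, 245.0], [361.0, 245.0]]
-0.0095 -0.01 [[275.0, 251.0], [363.0, 251.0]]
-0.0095 -0.02 [[273.0, 258.0], [365.0, 258.0]]
-0.0095 -0.03 [[270.0, 266.0], [367.0, 266.0]]
0 0 [[276.0, 232.0], [361.0, 232.0]]
0 -0.01 [[274.0, 238.0], [363.0, 238.0]]
0 -0.02 [[272.0, 245.0], [366.0, 244.0]]
0 -0.03 [[269.0, 252.0], [368.0, 252.0]]
0.0095 0 [[275.0, 219.0], [362.0, 219.0]]
0.0095 -0.01 [[273.0, 224.0], [364.0, 224.0]]
0.0095 -0.02 [[271.0, 230.0], [367.0, 230.0]]
0.0095 -0.03 [[268.0, 237.0], [369.0, 237.0]]
```

View pics/w10c.png

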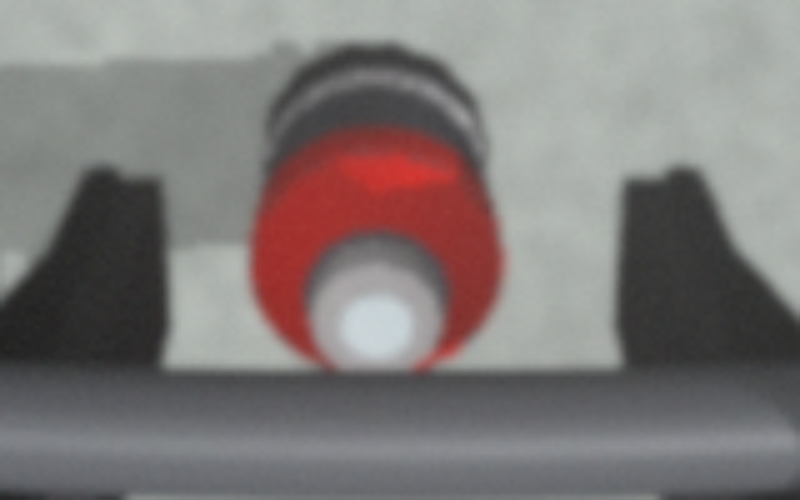

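Request:
play_rows(commands=[{"x": -3.6,"y": -2.7,"z": 13,"spin": 0}])

```text
time: 9.7
position: [0.4662, -0.2047, 0.0039]
tool_rot: [1.0, 0.002, 0.006, 0.008]
ft_force: [0.5, -0.8, -0.3]
grip_width: 0.0562
```

```bash
python3 -c "
from h import *
s(.4643,-.203,-.011,4)"
```

```text
pos [ 0.4642 -0.2032  0.0028] tilt [ 0.0082 -0.0135] yaw 0.0037 SHIFT mm [ 0.2 -0.1 13.8] F [ 0.3  0.  -0.4] w 0.0562 t 9.9
```

Request:
play_rows(commands=[{"x": 0,"y": 0,"z": 6,"spin": 0}])

```text
time: 10.0
position: [0.4652, -0.2039, -0.0026]
tool_rot: [1.0, 0.002, 0.005, 0.007]
ft_force: [0.4, 0.8, 0.5]
grip_width: 0.0565
```

```bash
python3 -c "
from h import *
s(.4643,-.203,-.011,3)
c,o=look('wrist','w11',names[:1])
I=c['img'][200:300,240:400,::-1];cv2.imwrite('pics/w11c.png',cv2.resize(I,(800,500)))
c,o=look('scene','s11',[]);I=c['img'][150:250,240:400,::-1];cv2.imwrite('pics/s11c.png',cv2.resize(I,(800,500),interpolation=cv2.INTER_CUBIC))"
```

```text
pos [ 0.4643 -0.2033 -0.0034] tilt [ 0.0081 -0.0134] yaw 0.0037 SHIFT mm [ 0.1 -0.2  7.6] F [0.1 0.1 0. ] w 0.0564 t 10.15
t 10.15 [ 0.4643 -0.2033 -0.0034] 0.05643142765206043 [0.12942246 0.09621895 0.04098442]
objective_red_center 0.76 [321. 246.] [ 0.4691 -0.2034] res [ 0.1 -8.  -0.1  7.1] tool mm [4.8 0.1]
t 10.25 [ 0.4643 -0.2034 -0.0032] 0.05656525553859425 [ 0.68251487 -0.71932129  0.51899798]
```

View pics/w11c.png

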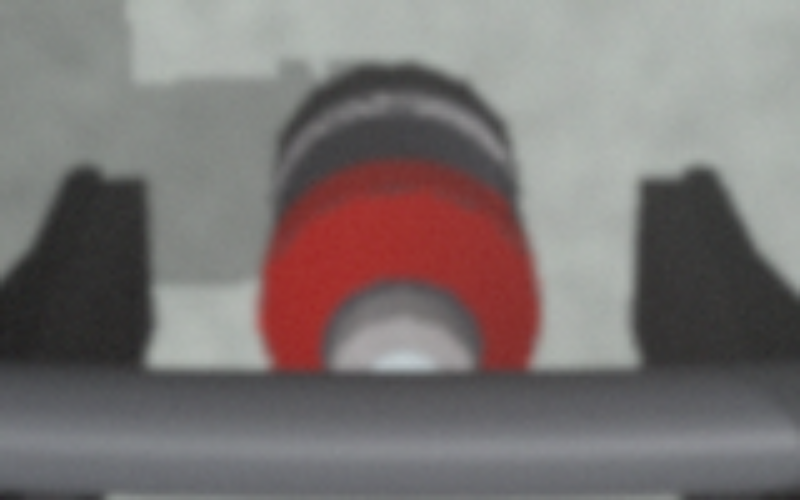

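View pics/s11c.png

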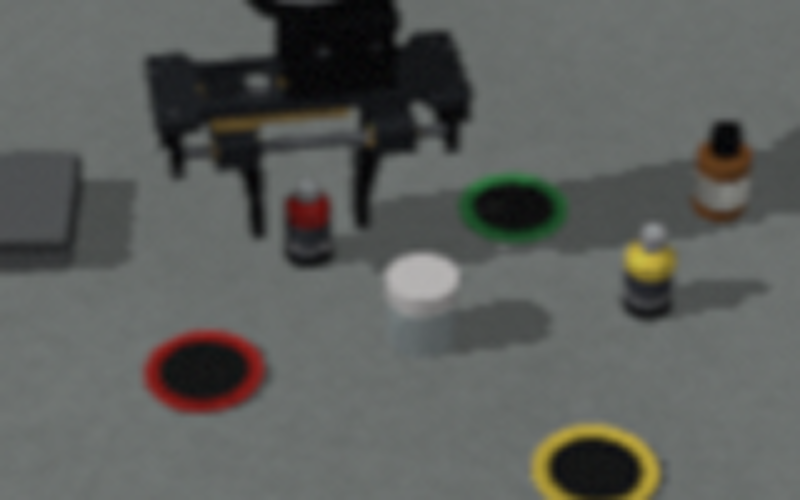

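Request:
play_rows(commands=[{"x": 0,"y": 0,"z": 5,"spin": 0}])

```text
time: 10.4
position: [0.4649, -0.2038, -0.0077]
tool_rot: [1.0, 0.002, 0.005, 0.007]
ft_force: [-0.3, -0.4, -0.2]
grip_width: 0.0568
```

```bash
python3 -c "
from h import *
s(.4643,-.203,-.011,4)"
```

```text
pos [ 0.4643 -0.2034 -0.0083] tilt [ 0.0081 -0.0134] yaw 0.0037 SHIFT mm [ 0.2 -0.1  2.7] F [-0.  -0.1  0.6] w 0.0566 t 10.6
```

Request:
play_rows(commands=[{"x": 0,"y": 0,"z": 0,"spin": 0},{"x": 0,"y": 0,"z": 0,"spin": 0},{"x": 0,"y": 0,"z": 0,"spin": 0},{"x": 0,"y": 0,"z": 0,"spin": 0},{"x": 0,"y": 0,"z": 0,"spin": 0}], grip=0.2, newtons=20)

```text
time: 11.1
position: [0.4645, -0.2035, -0.0082]
tool_rot: [1.0, 0.002, 0.004, 0.007]
ft_force: [0.2, -0.9, -0.8]
grip_width: 0.0295
```

```bash
python3 -c "
from h import *
s(.5665,-.2815,.090,2)"
```

```text
pos [ 0.4644 -0.2035 -0.0082] tilt [ 0.0084 -0.0137] yaw 0.0037 SHIFT mm [102.8  79.9 -96.2] F [ 0.3 -0.3  0.6] w 0.0298 t 11.2
```

Request:
play_rows(commands=[{"x": 0,"y": 0,"z": -45,"spin": 0}])

```text
time: 11.3
position: [0.4598, -0.2001, 0.0312]
tool_rot: [1.0, 0.002, -0.002, 0.002]
ft_force: [-0.0, 0.6, -0.5]
grip_width: 0.0295
```

```bash
python3 -c "
from h import *
s(.5665,-.2815,.037,3)"
```

```text
pos [ 0.4655 -0.2038  0.0382] tilt [ 0.0119 -0.0162] yaw 0.0038 SHIFT mm [100.9  78.4   3.7] F [-0.6 -0.2 -1.1] w 0.0298 t 11.45
```

Request:
play_rows(commands=[{"x": 34,"y": 26.5,"z": 0,"spin": 0}])

```text
time: 11.55
position: [0.4915, -0.2235, 0.0375]
tool_rot: [1.0, 0.002, -0.001, 0.003]
ft_force: [-0.1, -0.4, -2.0]
grip_width: 0.0297
```

```bash
python3 -c "
from h import *
s(.5665,-.2815,.037,2)"
```

```text
pos [ 0.5055 -0.2351  0.0399] tilt [ 0.0216 -0.0233] yaw 0.0032 SHIFT mm [61.2 47.   5.3] F [ 0.4 -0.7 -0.9] w 0.0297 t 11.65
```

Request:
play_rows(commands=[{"x": 36,"y": 28,"z": 2,"spin": 0}])

```text
time: 11.75
position: [0.5312, -0.2544, 0.0366]
tool_rot: [1.0, 0.002, 0.004, 0.006]
ft_force: [-0.2, 0.7, -2.0]
grip_width: 0.0292
```

```bash
python3 -c "
from h import *
s(.5665,-.2815,.037,3)"
```

```text
pos [ 0.5419 -0.2637  0.0391] tilt [ 0.0261 -0.0267] yaw 0.0025 SHIFT mm [24.9 18.3  3.3] F [ 0.3  0.5 -1.4] w 0.0291 t 11.9
```

Request:
play_rows(commands=[{"x": 24.9,"y": 18.3,"z": 3,"spin": 0}])

```text
time: 12.0
position: [0.5618, -0.2777, 0.0353]
tool_rot: [1.0, 0.001, 0.008, 0.01]
ft_force: [0.4, -0.2, -1.4]
grip_width: 0.0297
```

```bash
python3 -c "
from h import *
s(.5665,-.2815,.037,3)
c,o=look('wrist','w12',['holder_red_seat'])
go(.5665,-.2815,.037)"
```

```text
pos [ 0.568  -0.283   0.0367] tilt [ 0.0274 -0.0277] yaw 0.0021 SHIFT mm [-0.9 -1.  -0.4] F [-0.5  0.5 -0.9] w 0.0293 t 12.15
t 12.15 [ 0.568  -0.283   0.0367] 0.029348962789037245 [-0.46882935  0.4822096  -0.8705443 ]
holder_red_seat 0.73 [311. 206.] [ 0.5755 -0.2814] res [ -0.9 -12.5   1.   14.7] tool mm [ 7.6 -1.6]
holder_red_seat 0.65 [409.  22.] [ 0.7176 -0.3531] res [ -0.  -18.4   1.1  15.9] tool mm [149.6  70.1]
holder_red_seat 0.34 [ 38. 238.] [0.5407 0.0301] res [ 4.3 -9.7 -5.  11.2] tool mm [ -27.3 -313.1]
pos [ 0.5655 -0.2809  0.0363] tilt [ 0.0236 -0.0249] yaw 0.0024 SHIFT mm [ 1.4  1.1 -0.6] F [-0.8 -0.1 -2.2] w 0.0298 t 12.25
```

View pics/w12.png

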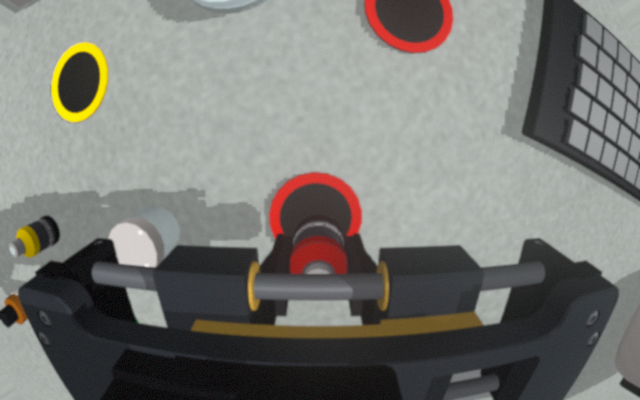

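Request:
play_rows(commands=[{"x": 1.4,"y": 1.0,"z": 33,"spin": 0}])

```text
time: 12.35
position: [0.5699, -0.2839, 0.0068]
tool_rot: [1.0, 0.001, 0.015, 0.015]
ft_force: [1.6, -0.4, -1.1]
grip_width: 0.0291
```

```bash
python3 -c "
from h import *
s(.5665,-.2815,-.005,4)"
```

```text
pos [ 0.566  -0.2814  0.0027] tilt [ 0.0205 -0.0225] yaw 0.0025 SHIFT mm [0.7 0.4 7.7] F [ 0.   0.3 -2.4] w 0.0294 t 12.55
```

Request:
play_rows(commands=[{"x": 0.7,"y": 0.4,"z": 6,"spin": 0}])

```text
time: 12.65
position: [0.5677, -0.2824, -0.0017]
tool_rot: [1.0, 0.001, 0.011, 0.012]
ft_force: [0.8, -0.7, -1.2]
grip_width: 0.0295
```

```bash
python3 -c "
from h import *
s(.5665,-.2815,-.005,4)"
```

```text
pos [ 0.5671 -0.282  -0.0026] tilt [ 0.0211 -0.0229] yaw 0.0026 SHIFT mm [-0.2 -0.1  2.3] F [ 0.5 -0.8 -0.7] w 0.0293 t 12.85
```

Request:
play_rows(commands=[{"x": 0,"y": 0,"z": 1.5,"spin": 0}])

```text
time: 12.95
position: [0.5676, -0.2823, -0.0034]
tool_rot: [1.0, 0.001, 0.011, 0.012]
ft_force: [0.7, 0.2, -1.4]
grip_width: 0.0296
```

```bash
python3 -c "
from h import *
s(.5665,-.2815,-.005,3);print(robot.get_obs()['ft_force'])"
```

```text
pos [ 0.5672 -0.2821 -0.0038] tilt [ 0.0215 -0.0232] yaw 0.0026 SHIFT mm [-0.4 -0.2  1.1] F [-0.5 -0.1 -1. ] w 0.0296 t 13.1
[-0.50159829 -0.13937672 -1.02005941]
```

Request:
play_rows(commands=[{"x": 0,"y": 0,"z": 1.2,"spin": 0}])

```text
time: 13.2
position: [0.5675, -0.2823, -0.0048]
tool_rot: [1.0, 0.001, 0.011, 0.012]
ft_force: [-1.2, 1.4, -1.7]
grip_width: 0.0297
```

```bash
python3 -c "
from h import *
s(.5665,-.2815,-.005,3);print(np.mean([ (cams.camera('side'),robot.get_obs()['ft_force'])[1] for _ in range(3)],0))"
```

```text
pos [ 0.5674 -0.2823 -0.0049] tilt [ 0.0219 -0.0235] yaw 0.0026 SHIFT mm [-0.5 -0.3  0.1] F [ 0.4  0.4 -0.6] w 0.029 t 13.35
[ 0.36956864 -0.08475716 -0.55887514]
```

Request:
play_rows(commands=[{"x": 0,"y": 0,"z": 0.8,"spin": 0}])

```text
time: 13.6
position: [0.5677, -0.2824, -0.0051]
tool_rot: [1.0, 0.001, 0.011, 0.012]
ft_force: [-0.3, 1.4, 7.9]
grip_width: 0.0294
```

```bash
python3 -c "
from h import *
s(.5665,-.2815,-.005,2);print(np.mean([ (cams.camera('side'),robot.get_obs()['ft_force'])[1] for _ in range(3)],0))"
```

```text
pos [ 0.5676 -0.2823 -0.0051] tilt [ 0.0222 -0.0237] yaw 0.0027 SHIFT mm [-0.7 -0.4 -0.1] F [-1.1  1.   3.6] w 0.0292 t 13.7
[-0.55442439  0.96665105  4.75952065]
```

Request:
play_rows(commands=[{"x": 0,"y": 0,"z": 0,"spin": 0},{"x": 0,"y": 0,"z": 0,"spin": 0},{"x": 0,"y": 0,"z": 0,"spin": 0},{"x": 0,"y": 0,"z": 0,"spin": 0}], grip=0.65)

```text
time: 14.25
position: [0.5676, -0.2825, -0.0059]
tool_rot: [1.0, 0.001, 0.011, 0.012]
ft_force: [-0.5, -0.3, 0.6]
grip_width: 0.0525
```

```bash
python3 -c "
from h import *
c,o=look('wrist','w13',[])
go(.5665,-.2815,.1)"
```

```text
t 14.25 [ 0.5676 -0.2825 -0.0059] 0.05253485698264831 [-0.53480877 -0.27363821  0.63908105]
pos [ 0.5675 -0.2824 -0.0059] tilt [ 0.0222 -0.0239] yaw 0.0028 SHIFT mm [   1.7    2.1 -105.9] F [ 0.5  0.3 -0.3] w 0.054 t 14.3
```

View pics/w13.png

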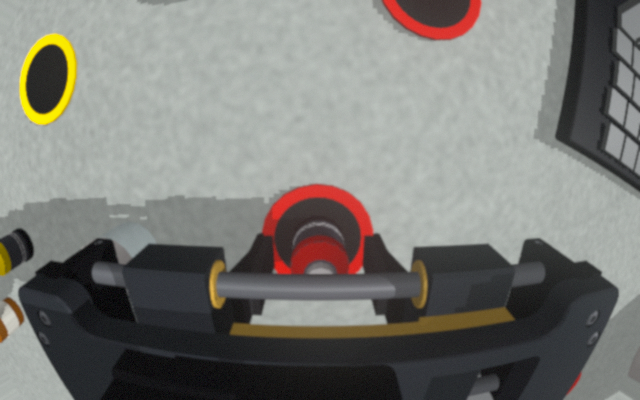

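Request:
play_rows(commands=[{"x": 0.5,"y": 0.5,"z": -50,"spin": 0}])

```text
time: 14.4
position: [0.5612, -0.2779, 0.0357]
tool_rot: [1.0, 0.001, 0.003, 0.006]
ft_force: [-0.4, 0.5, 0.1]
grip_width: 0.0557
```

```bash
python3 -c "
from h import *
s(.5508,-.004,.1,3)"
```

```text
pos [ 0.5692 -0.2833  0.0466] tilt [ 0.0274 -0.0278] yaw 0.0029 SHIFT mm [ -15.6 -277.3  -61.6] F [-0.2  0.8 -0.7] w 0.056 t 14.55
```

Request:
play_rows(commands=[{"x": 0,"y": 0,"z": -50,"spin": 0},{"x": 0,"y": 0,"z": 0,"spin": 0}])

```text
time: 14.75
position: [0.5667, -0.2813, 0.0916]
tool_rot: [1.0, 0.001, 0.011, 0.012]
ft_force: [0.1, -1.4, 1.1]
grip_width: 0.0568
```

```bash
python3 -c "
from h import *
s(.5508,-.004,.1,3)"
```

```text
pos [ 0.5617 -0.2779  0.0858] tilt [ 0.0116 -0.0164] yaw 0.0024 SHIFT mm [  -9.9 -273.3  -18.8] F [-0.5  0.5 -0.7] w 0.0567 t 14.9
```

Request:
play_rows(commands=[{"x": -2,"y": -45,"z": -2,"spin": 0},{"x": -2,"y": -45,"z": -2,"spin": 0},{"x": -2,"y": -45,"z": -2,"spin": 0},{"x": -2,"y": -45,"z": -2,"spin": 0},{"x": -2,"y": -45,"z": -2,"spin": 0}])

```text
time: 15.4
position: [0.5497, -0.0527, 0.0864]
tool_rot: [1.0, -0.005, 0.004, 0.008]
ft_force: [0.7, -0.2, 0.7]
grip_width: 0.0567
```

```bash
python3 -c "
from h import *
s(.5508,-.004,.1,3)
look('wrist','w14',names[1:2]+names[5:8]+names[9:])
go(.5508,-.004,.1)"
```

```text
pos [ 0.549  -0.0512  0.0864] tilt [ 0.0066 -0.0164] yaw -0.0043 SHIFT mm [  1.8 -46.7 -14.4] F [-0.3 -0.3  1.1] w 0.0569 t 15.55
t 15.55 [ 0.549  -0.0512  0.0864] 0.05688903972205139 [-0.26881108 -0.25934184  1.05198682]
objective_yellow_center 0.89 [262. 203.] [ 0.5501 -0.005 ] res [ 1.  -0.2 -1.1  0.1] tool mm [  1.  -46.2]
holder_yellow_seat 0.92 [339.  45.] [ 0.6891 -0.073 ] res [ 0.2 -0.  -0.2  0. ] tool mm [140.1  21.8]
holder_green_seat 0.76 [330. 305.] [ 0.4414 -0.065 ] res [-2.2 -0.5  2.3  0.9] tool mm [-107.7   13.8]
holder_blue_seat 0.71 [123. 194.] [0.5569 0.1504] res [-2.4 -0.7  1.9  0.9] tool mm [   7.9 -201.6]
specimen_jar_center 0.65 [432. 197.] [ 0.5555 -0.1491] res [-1.4 -0.6  1.4  0.7] tool mm [ 6.5 97.9]
specimen_jar_center 0.37 [336.  43.] [ 0.6818 -0.0691] res [ 10.7   6.9 -11.2  -7.5] tool mm [132.8  17.9]
pos [ 0.5511 -0.056   0.0872] tilt [ 0.01   -0.0177] yaw -0.0114 SHIFT mm [ -0.6 -51.4 -13.7] F [ 0.4 -0.6 -0.3] w 0.0564 t 15.85
```

Request:
play_rows(commands=[{"x": -0.8,"y": -50,"z": 0,"spin": -0.01}])

```text
time: 15.95
position: [0.5537, -0.0118, 0.0866]
tool_rot: [1.0, -0.005, 0.007, 0.01]
ft_force: [1.3, 1.2, 0.8]
grip_width: 0.0565
```

```bash
python3 -c "
from h import *
s(.5503,-.0045,-.0082,5)"
```

```text
pos [ 0.5512 -0.0068  0.0863] tilt [ 0.0104 -0.0182] yaw -0.0016 SHIFT mm [-1.6 -3.7 94.4] F [-0.3 -0.2  1.5] w 0.0567 t 16.2
```

Request:
play_rows(commands=[{"x": -1.6,"y": -3.7,"z": 40,"spin": 0}])

```text
time: 16.3
position: [0.5559, -0.0064, 0.0501]
tool_rot: [1.0, -0.002, 0.012, 0.011]
ft_force: [1.2, 0.3, 0.4]
grip_width: 0.0562
```

```bash
python3 -c "
from h import *
s(.5503,-.0045,-.0082,3)
c,o=look('wrist','w15',names[1:2])"
```

```text
pos [ 0.5479 -0.0046  0.0445] tilt [ 0.0046 -0.0173] yaw -0.0032 SHIFT mm [ 2.3 -0.7 52.7] F [-0.9  0.2  0.3] w 0.0565 t 16.45
t 16.45 [ 0.5479 -0.0046  0.0445] 0.056525509563477606 [-0.91492186  0.1924304   0.34913503]
objective_yellow_center 0.61 [318. 220.] [ 0.5503 -0.005 ] res [ 0.3 -0.1 -0.3  0.1] tool mm [2.5 0.4]
```

View pics/w15.png

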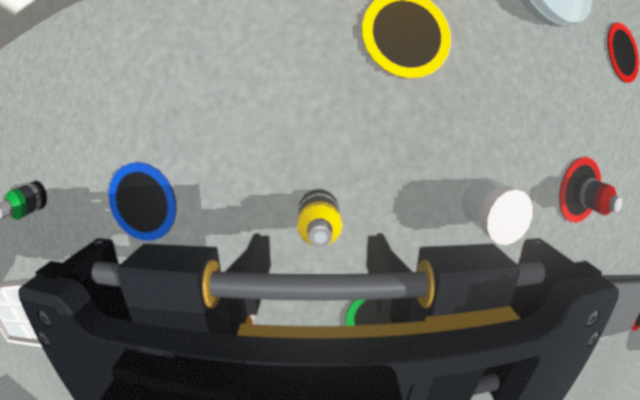

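Request:
play_rows(commands=[{"x": 1.5,"y": -0.4,"z": 28,"spin": 0}])

```text
time: 16.65
position: [0.5565, -0.0063, 0.0227]
tool_rot: [1.0, -0.002, 0.01, 0.01]
ft_force: [0.3, 0.0, 0.1]
grip_width: 0.0567
```

```bash
python3 -c "
from h import *
s(.5503,-.0045,-.0082,4)"
```

```text
pos [ 0.5526 -0.0053  0.0198] tilt [ 0.0115 -0.0186] yaw -0.0033 SHIFT mm [-2.4 -1.  28. ] F [ 0.3  0.3 -0.2] w 0.0566 t 16.85
```

Request:
play_rows(commands=[{"x": -2.2,"y": -0.8,"z": 27,"spin": 0}])

```text
time: 16.95
position: [0.5551, -0.006, -0.0033]
tool_rot: [1.0, -0.002, 0.011, 0.01]
ft_force: [-0.4, -0.1, -1.2]
grip_width: 0.0566
```

```bash
python3 -c "
from h import *
s(.5503,-.0045,-.0082,5)"
```

```text
pos [ 0.5515 -0.0052 -0.0059] tilt [ 0.0131 -0.019 ] yaw -0.0032 SHIFT mm [-1.  -0.4  2.3] F [ 0.4 -0.9 -0.2] w 0.057 t 17.2
```

Request:
play_rows(commands=[{"x": 0,"y": 0,"z": 0,"spin": 0},{"x": 0,"y": 0,"z": 0,"spin": 0},{"x": 0,"y": 0,"z": 0,"spin": 0},{"x": 0,"y": 0,"z": 0,"spin": 0},{"x": 0,"y": 0,"z": 0,"spin": 0}], grip=0.2)

```text
time: 17.7
position: [0.5541, -0.0056, -0.002]
tool_rot: [1.0, -0.002, 0.01, 0.01]
ft_force: [-0.8, -0.3, -1.8]
grip_width: 0.0292
```

```bash
python3 -c "
from h import *
s(.6888,-.0725,.037,2)"
```

```text
pos [ 0.5541 -0.0056 -0.0021] tilt [ 0.0195 -0.0203] yaw -0.0029 SHIFT mm [136.   67.6 -35.1] F [-0.7 -0.5  0.7] w 0.0293 t 17.8
```

Request:
play_rows(commands=[{"x": 0,"y": 0,"z": -42,"spin": 0}])

```text
time: 17.9
position: [0.5484, -0.004, 0.0347]
tool_rot: [1.0, -0.002, 0.003, 0.009]
ft_force: [0.4, 0.2, -1.0]
grip_width: 0.0293
```

```bash
python3 -c "
from h import *
s(.6888,-.0725,.04,3)"
```

```text
pos [ 0.555  -0.0049  0.0414] tilt [ 0.0238 -0.0211] yaw -0.0028 SHIFT mm [134.4  67.5   6. ] F [-0.1 -0.8 -2.9] w 0.0295 t 18.05
```

Request:
play_rows(commands=[{"x": 40,"y": 20,"z": 1,"spin": 0}])

```text
time: 18.15
position: [0.5851, -0.0212, 0.0397]
tool_rot: [1.0, -0.0, 0.004, 0.008]
ft_force: [-0.6, 0.6, -2.3]
grip_width: 0.0293
```

```bash
python3 -c "
from h import *
s(.6888,-.0725,.04,3)"
```

```text
pos [ 0.5982 -0.0266  0.0416] tilt [ 0.0283 -0.0222] yaw -0.004 SHIFT mm [91.2 45.8  5.2] F [-0.8 -0.9 -1.3] w 0.0293 t 18.3
```

Request:
play_rows(commands=[{"x": 40,"y": 20,"z": 2,"spin": 0}])

```text
time: 18.4
position: [0.6268, -0.0424, 0.0376]
tool_rot: [1.0, -0.001, 0.004, 0.008]
ft_force: [-0.1, -0.1, -2.4]
grip_width: 0.0295
```

```bash
python3 -c "
from h import *
s(.6888,-.0725,.04,3)"
```

```text
pos [ 0.6404 -0.0483  0.0406] tilt [ 0.0311 -0.023 ] yaw -0.0053 SHIFT mm [49.  24.4  2.7] F [-0.   0.4 -0.5] w 0.0295 t 18.55
```

Request:
play_rows(commands=[{"x": 40,"y": 20,"z": 2,"spin": 0},{"x": 10,"y": 5,"z": 0,"spin": 0}])

```text
time: 18.75
position: [0.6828, -0.071, 0.0364]
tool_rot: [1.0, -0.002, 0.008, 0.009]
ft_force: [0.7, -0.8, -0.8]
grip_width: 0.0294
```

```bash
python3 -c "
from h import *
s(.6888,-.0725,.04,4)
c,o=look('wrist','w16',['holder_yellow_seat'])"
```

```text
pos [ 0.6767 -0.0678  0.0353] tilt [ 0.0066 -0.0157] yaw -0.0033 SHIFT mm [12.3  5.  -4.6] F [ 0.3 -0.4 -1.2] w 0.0298 t 18.95
t 18.95 [ 0.6767 -0.0678  0.0353] 0.02976541573155979 [ 0.34874101 -0.42161494 -1.24868639]
holder_yellow_seat 0.96 [325. 195.] [ 0.6924 -0.0733] res [ 0.3 -4.2 -0.2  4.8] tool mm [15.8  5.5]
```

View pics/w16.png

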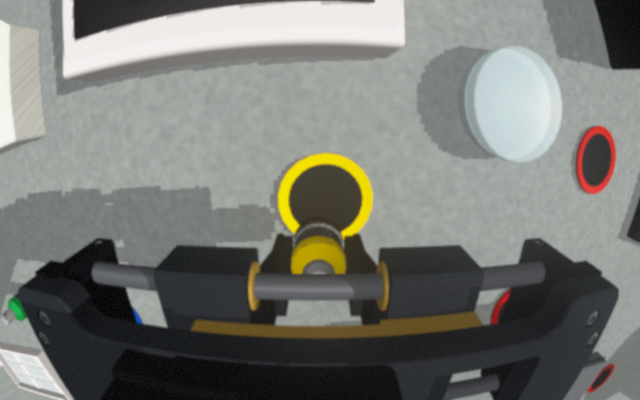

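Request:
play_rows(commands=[{"x": 12.3,"y": 5,"z": 24,"spin": 0}])

```text
time: 19.15
position: [0.6902, -0.0723, 0.0152]
tool_rot: [1.0, -0.001, 0.006, 0.008]
ft_force: [1.1, -0.0, -1.8]
grip_width: 0.0292
```

```bash
python3 -c "
from h import *
s(.6889,-.0728,.001,4)"
```

```text
pos [ 0.6881 -0.0725  0.0117] tilt [ 0.0053 -0.0154] yaw -0.0026 SHIFT mm [ 0.8  0.5 10.7] F [ 0.8 -0.8 -0.5] w 0.0291 t 19.35
```

Request:
play_rows(commands=[{"x": 0.8,"y": 0,"z": 8,"spin": 0}])

```text
time: 19.45
position: [0.6899, -0.0725, 0.0054]
tool_rot: [1.0, -0.001, 0.004, 0.008]
ft_force: [0.3, -0.9, -1.4]
grip_width: 0.0294
```

```bash
cat >> h.py <<'E'
def f(x,y,z,n=3):
    s(x,y,z,n);print('Fmean',np.round(np.mean([ (cams.camera('side'),robot.get_obs()['ft_force'])[1] for _ in range(3)],0),2))
E
python3 -c "
from h import *
f(.6889,-.0728,.001,3)"
```

```text
pos [ 0.6882 -0.0722  0.0036] tilt [ 0.0042 -0.015 ] yaw -0.0024 SHIFT mm [0.7 0.8 2.6] F [-0.8  0.  -1.3] w 0.0292 t 19.6
Fmean [-0.45  0.33 -1.56]
```

Request:
play_rows(commands=[{"x": 0.5,"y": 0.5,"z": 2,"spin": 0}])

```text
time: 19.85
position: [0.69, -0.0731, 0.0027]
tool_rot: [1.0, -0.001, 0.003, 0.008]
ft_force: [-0.1, 0.2, -0.7]
grip_width: 0.0296
```

```bash
python3 -c "
from h import *
f(.6889,-.0728,.001,2)"
```

```text
pos [ 0.6897 -0.0732  0.0022] tilt [ 0.0061 -0.0156] yaw -0.0026 SHIFT mm [-0.7 -0.1  1.2] F [-0.2  0.  -0.9] w 0.029 t 19.95
Fmean [-0.14 -0.   -1.54]
```

Request:
play_rows(commands=[{"x": 0,"y": 0,"z": 1,"spin": 0}])

```text
time: 20.2
position: [0.6898, -0.0732, 0.0013]
tool_rot: [1.0, -0.001, 0.003, 0.008]
ft_force: [-0.4, 0.4, -1.6]
grip_width: 0.0293
```

```bash
python3 -c "
from h import *
f(.6889,-.0728,.001,2)"
```

```text
pos [ 0.6896 -0.0731  0.001 ] tilt [ 0.0057 -0.0155] yaw -0.0026 SHIFT mm [-0.6 -0.1  0. ] F [ 0.6 -0.3 -1.1] w 0.0292 t 20.3
Fmean [-0.29 -0.1  -1.17]
```

Request:
play_rows(commands=[{"x": 0,"y": 0,"z": 1,"spin": 0}])

```text
time: 20.55
position: [0.6897, -0.0732, 0.0008]
tool_rot: [1.0, -0.001, 0.003, 0.008]
ft_force: [-2.0, -0.2, 6.3]
grip_width: 0.0294
```

```bash
python3 -c "
from h import *
f(.6889,-.0728,.001,2)"
```

```text
pos [ 0.6897 -0.0732  0.0008] tilt [ 0.0061 -0.0156] yaw -0.0025 SHIFT mm [-0.7 -0.1 -0.2] F [-1.4  0.1  3.3] w 0.0294 t 20.65
Fmean [-1.74 -0.22  4.27]
```

Contact; release and rise.

Request:
play_rows(commands=[{"x": 0,"y": 0,"z": 0,"spin": 0},{"x": 0,"y": 0,"z": 0,"spin": 0},{"x": 0,"y": 0,"z": 0,"spin": 0},{"x": 0,"y": 0,"z": 0,"spin": 0},{"x": 0,"y": 0,"z": 0,"spin": 0}], grip=0.65)

```text
time: 21.3
position: [0.6906, -0.0734, -0.0002]
tool_rot: [1.0, -0.001, 0.004, 0.008]
ft_force: [-0.1, 0.6, -0.2]
grip_width: 0.0549
```

```bash
python3 -c "
from h import *
c,o=look('wrist','w17',[])
go(.6889,-.0728,.1)"
```

```text
t 21.3 [ 6.906e-01 -7.340e-02 -2.000e-04] 0.054935796343957385 [-0.09922014  0.64674022 -0.17209619]
pos [ 6.905e-01 -7.330e-02 -2.000e-04] tilt [ 0.008  -0.0159] yaw -0.0028 SHIFT mm [  -0.7    1.4 -100.2] F [ 0.3 -0.2 -0.7] w 0.0553 t 21.35
```

View pics/w17.png

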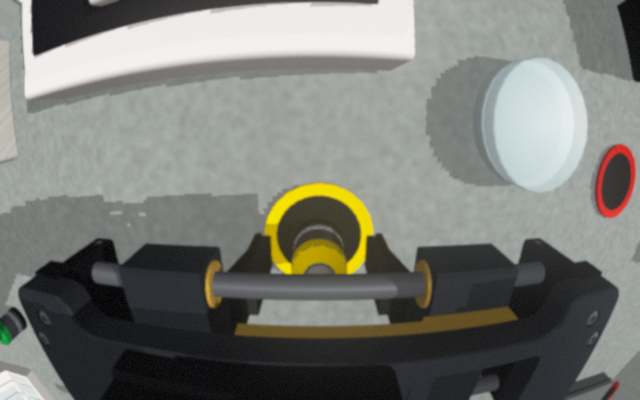

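Request:
play_rows(commands=[{"x": 0,"y": 0,"z": -50,"spin": 0}])

```text
time: 21.45
position: [0.6829, -0.0709, 0.0406]
tool_rot: [1.0, -0.002, -0.006, 0.005]
ft_force: [-1.1, 1.1, -0.6]
grip_width: 0.056
```

```bash
python3 -c "
from h import *
s(.566,.296,.1,3)"
```

```text
pos [ 0.6933 -0.0733  0.053 ] tilt [ 0.0155 -0.0178] yaw -0.0027 SHIFT mm [-127.3 -367.7  -55.5] F [ 0.3 -0.3  0.5] w 0.0568 t 21.6
```

Request:
play_rows(commands=[{"x": 0,"y": 0,"z": -50,"spin": 0}])

```text
time: 21.7
position: [0.6858, -0.0709, 0.0915]
tool_rot: [1.0, -0.001, -0.001, 0.007]
ft_force: [-0.5, 0.6, -1.2]
grip_width: 0.0565
```

```bash
python3 -c "
from h import *
s(.566,.296,.1,3)"
```

```text
pos [ 0.6951 -0.073   0.1029] tilt [ 0.0225 -0.0197] yaw -0.0025 SHIFT mm [-129.6 -368.3   -7.3] F [-0.5 -0.6 -0.6] w 0.0564 t 21.85
```

Request:
play_rows(commands=[{"x": -15,"y": -43,"z": 0,"spin": 0},{"x": -15,"y": -43,"z": 0,"spin": 0},{"x": -15,"y": -43,"z": 0,"spin": 0},{"x": -15,"y": -43,"z": 0,"spin": 0},{"x": -15,"y": -43,"z": 0,"spin": 0},{"x": -15,"y": -43,"z": 0,"spin": 0},{"x": -15,"y": -43,"z": 0,"spin": 0}])

```text
time: 22.55
position: [0.5873, 0.2296, 0.0871]
tool_rot: [1.0, -0.008, 0.009, 0.011]
ft_force: [-1.1, 0.1, 0.5]
grip_width: 0.0563
```

```bash
python3 -c "
from h import *
s(.566,.296,.1,3)
look('wrist','w18',['objective_green_center','objective_blue_center','holder_blue_seat'])
go(.566,.296,.1)"
```

```text
pos [0.5864 0.2309 0.0869] tilt [ 0.0159 -0.0231] yaw -0.0104 SHIFT mm [-20.5 -64.1 -14.9] F [-0.5 -0.7 -0.3] w 0.0566 t 22.7
t 22.7 [0.5864 0.2309 0.0869] 0.05658836279311211 [-0.45008072 -0.6897235  -0.29975396]
objective_green_center 0.83 [244. 226.] [0.5665 0.2951] res [ 0.4  0.  -0.5 -0. ] tool mm [-19.9 -64.2]
objective_blue_center 0.83 [340. 315.] [0.4725 0.2109] res [ -2.1 -20.1   2.4  20.7] tool mm [-113.9   20. ]
objective_blue_center 0.37 [568. 104.] [ 0.6852 -0.0382] res [ -9.7  15.7  10.1 -14.1] tool mm [ 98.9 269.1]
holder_blue_seat 0.78 [400. 224.] [0.557  0.1497] res [-0.1 -0.2  0.1  0.2] tool mm [-29.3  81.2]
pos [0.5896 0.2268 0.088 ] tilt [ 0.0187 -0.0231] yaw -0.0174 SHIFT mm [-24.3 -68.  -14.1] F [ 0.2 -0.   0.1] w 0.0566 t 22.9
```

Request:
play_rows(commands=[{"x": -12,"y": -35,"z": 0,"spin": -0.015},{"x": -12,"y": -30,"z": 0,"spin": 0}])

```text
time: 23.1
position: [0.5707, 0.2861, 0.086]
tool_rot: [1.0, -0.007, 0.01, 0.012]
ft_force: [-0.3, 0.3, -0.5]
grip_width: 0.0561
```

```bash
python3 -c "
from h import *
s(.5663,.2955,-.0082,5)"
```

```text
pos [0.5704 0.2859 0.086 ] tilt [ 0.0207 -0.0251] yaw -0.0109 SHIFT mm [ -5.8 -11.4  93.9] F [-0.4 -1.3  0. ] w 0.0566 t 23.35
```

Request:
play_rows(commands=[{"x": -5.8,"y": -11.4,"z": 36,"spin": -0.01}])

```text
time: 23.45
position: [0.572, 0.2956, 0.0542]
tool_rot: [1.0, -0.002, 0.017, 0.011]
ft_force: [0.2, 0.2, -1.0]
grip_width: 0.0568
```

```bash
python3 -c "
from h import *
s(.5663,.2955,-.0082,4)
look('wrist','w19',['objective_green_center'])"
```

```text
pos [0.5653 0.2949 0.0491] tilt [ 0.0186 -0.0263] yaw -0.0022 SHIFT mm [ 0.3 -1.6 57.3] F [-1.4  0.6 -0.4] w 0.056 t 23.65
t 23.65 [0.5653 0.2949 0.0491] 0.055982642138854156 [-1.3522231   0.6140897  -0.38536417]
objective_green_center 0.9 [316. 219.] [0.5666 0.2954] res [-0.7 -1.4  0.8  1.2] tool mm [ 1.3 -0.5]
```

View pics/w19.png

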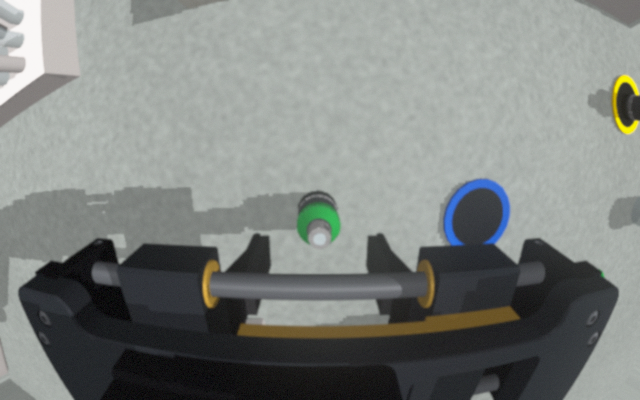

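Green is between the fingers at (318,219), centred. Keep descending.

Request:
play_rows(commands=[{"x": 0.3,"y": -0.8,"z": 30,"spin": 0}])

```text
time: 23.85
position: [0.573, 0.2969, 0.0258]
tool_rot: [1.0, -0.002, 0.017, 0.011]
ft_force: [1.7, 0.2, 0.3]
grip_width: 0.0568
```

```bash
python3 -c "
from h import *
s(.5665,.2953,-.0082,4)"
```

```text
pos [0.5681 0.2954 0.0215] tilt [ 0.0225 -0.0249] yaw -0.0026 SHIFT mm [-1.8 -0.1 29.6] F [-0.2  0.5  0.8] w 0.0563 t 24.05
```

Request:
play_rows(commands=[{"x": -1.6,"y": 0,"z": 29,"spin": 0}])

```text
time: 24.15
position: [0.5721, 0.2964, -0.0026]
tool_rot: [1.0, -0.001, 0.017, 0.011]
ft_force: [1.4, -0.2, 0.0]
grip_width: 0.0566
```

```bash
python3 -c "
from h import *
s(.5665,.2953,-.0082,6)"
```

```text
pos [ 0.5682  0.2951 -0.006 ] tilt [ 0.0249 -0.0241] yaw -0.0025 SHIFT mm [-1.3  0.2  2.2] F [0.7 0.3 0.9] w 0.0569 t 24.45
```

Request:
play_rows(commands=[{"x": 0,"y": 0,"z": 1,"spin": 0},{"x": 0,"y": 0,"z": 0,"spin": 0},{"x": 0,"y": 0,"z": 0,"spin": 0},{"x": 0,"y": 0,"z": 0,"spin": 0},{"x": 0,"y": 0,"z": 0,"spin": 0}], grip=0.2)

```text
time: 24.95
position: [0.5705, 0.2958, -0.0031]
tool_rot: [1.0, -0.001, 0.015, 0.011]
ft_force: [-0.2, -0.9, -1.0]
grip_width: 0.0294
```

```bash
python3 -c "
from h import *
s(.4422,-.0652,.09,2)"
```

```text
pos [ 0.5705  0.2958 -0.0032] tilt [ 0.0305 -0.0227] yaw -0.0019 SHIFT mm [-124.2  363.8  -88.8] F [-0.2 -0.8  1.2] w 0.0293 t 25.05
```

Request:
play_rows(commands=[{"x": 0,"y": 0,"z": -50,"spin": 0}])

```text
time: 25.15
position: [0.5621, 0.2943, 0.038]
tool_rot: [1.0, -0.001, 0.006, 0.015]
ft_force: [-0.3, -0.3, -2.0]
grip_width: 0.0293
```

```bash
python3 -c "
from h import *
s(.4422,-.0652,.09,3)"
```

```text
pos [0.5715 0.2981 0.0491] tilt [ 0.0366 -0.0205] yaw -0.0018 SHIFT mm [-126.4  364.7  -38.1] F [ 0.5  0.4 -1.7] w 0.0293 t 25.3
```

Request:
play_rows(commands=[{"x": 0,"y": 0,"z": -50,"spin": 0},{"x": 0,"y": 0,"z": 0,"spin": 0}])

```text
time: 25.5
position: [0.5678, 0.2985, 0.0935]
tool_rot: [1.0, -0.001, 0.015, 0.011]
ft_force: [1.6, -0.3, 0.0]
grip_width: 0.0293
```

```bash
python3 -c "
from h import *
s(.4422,-.0652,.09,3)
look('wrist','w20',[])"
```

```text
pos [0.5615 0.296  0.0871] tilt [ 0.015  -0.0276] yaw -0.0023 SHIFT mm [-118.1  362.     5.3] F [-1.  -0.7 -1.8] w 0.0293 t 25.65
t 25.65 [0.5615 0.296  0.0871] 0.029279755732521475 [-0.96960867 -0.67365851 -1.84031517]
```

View pics/w20.png

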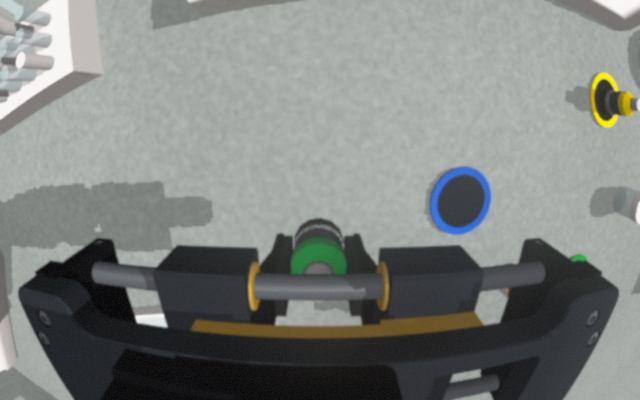

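Request:
play_rows(commands=[{"x": 0,"y": 42,"z": -1,"spin": 0},{"x": 0,"y": 42,"z": -1,"spin": 0},{"x": 0,"y": 42,"z": -1,"spin": 0},{"x": 0,"y": 42,"z": -1,"spin": 0},{"x": 0,"y": 42,"z": -1,"spin": 0},{"x": 0,"y": 42,"z": -1,"spin": 0},{"x": 0,"y": 42,"z": -1,"spin": 0}])

```text
time: 26.4
position: [0.5554, -0.0013, 0.0931]
tool_rot: [1.0, 0.004, 0.001, 0.013]
ft_force: [1.0, -0.1, -0.2]
grip_width: 0.0296
```

```bash
python3 -c "
from h import *
s(.4422,-.0652,.09,3)"
```

```text
pos [ 0.5561 -0.0024  0.0933] tilt [ 0.0027 -0.0259] yaw 0.0037 SHIFT mm [-114.1   62.7    4.6] F [ 0.2  0.2 -1.3] w 0.0293 t 26.55
```

Request:
play_rows(commands=[{"x": -25,"y": 40,"z": 0,"spin": 0},{"x": -30,"y": 20,"z": 0,"spin": 0}])

```text
time: 26.75
position: [0.5046, -0.061, 0.0935]
tool_rot: [1.0, 0.005, 0.004, 0.013]
ft_force: [1.1, 0.4, -2.7]
grip_width: 0.0296
```

```bash
python3 -c "
from h import *
s(.4422,-.0652,.06,3)"
```

```text
pos [ 0.5014 -0.0592  0.0933] tilt [ 0.0026 -0.023 ] yaw 0.0069 SHIFT mm [-59.2   5.2  33.2] F [-0.1 -0.1 -0.6] w 0.0295 t 26.9
```

Request:
play_rows(commands=[{"x": -45,"y": 4,"z": 5,"spin": 0}])

```text
time: 27.0
position: [0.4655, -0.0654, 0.0894]
tool_rot: [1.0, 0.004, 0.009, 0.014]
ft_force: [-0.3, -1.4, -1.8]
grip_width: 0.0293
```

```bash
python3 -c "
from h import *
s(.4422,-.0652,.0,3)
look('wrist','w21',['holder_green_seat','oil_bottle_center'])
go(.4422,-.0652,.0)"
```

```text
pos [ 0.452  -0.0609  0.0871] tilt [-0.0044 -0.0199] yaw 0.0075 SHIFT mm [-9.5  2.9 87.3] F [ 0.5  0.7 -1.8] w 0.0292 t 27.15
t 27.15 [ 0.452  -0.0609  0.0871] 0.029216228546481468 [ 0.50513183  0.7238381  -1.82109374]
holder_green_seat 0.81 [324. 198.] [ 0.445 -0.066] res [-0.4 -3.8  0.4  4.4] tool mm [-7.   5.1]
oil_bottle_center 0.68 [168. 191.] [0.4611 0.0689] res [ 0.2 -0.1 -0.2  0.1] tool mm [   9.1 -129.8]
pos [ 0.4586 -0.0633  0.0885] tilt [ 0.0055 -0.0238] yaw 0.0082 SHIFT mm [-16.8   0.1  88.4] F [ 0.1  0.  -1.5] w 0.0293 t 27.3
```

View pics/w21.png

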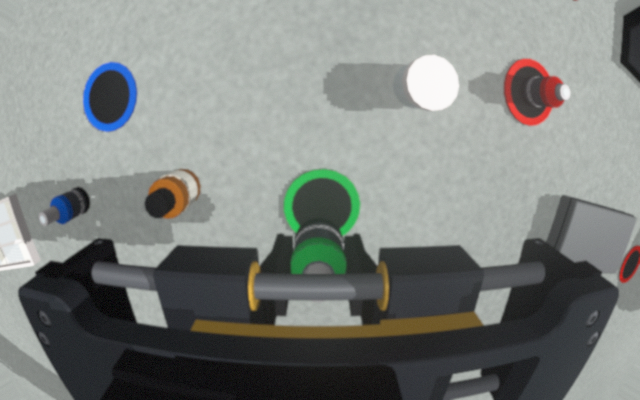

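Request:
play_rows(commands=[{"x": -16,"y": 0,"z": 40,"spin": 0}])

```text
time: 27.4
position: [0.4523, -0.0668, 0.0516]
tool_rot: [1.0, 0.005, 0.012, 0.015]
ft_force: [0.1, -0.7, -3.0]
grip_width: 0.0294
```

```bash
python3 -c "
from h import *
s(.4421,-.0654,.0,4)"
```

```text
pos [ 0.4435 -0.0641  0.0482] tilt [ 0.0048 -0.0233] yaw 0.0086 SHIFT mm [-1.6  0.6 48.2] F [ 0.6  0.3 -1.5] w 0.0294 t 27.6
```

Request:
play_rows(commands=[{"x": -1,"y": 0.5,"z": 36,"spin": 0}])

```text
time: 27.7
position: [0.4487, -0.0671, 0.0155]
tool_rot: [1.0, 0.005, 0.009, 0.014]
ft_force: [0.7, -1.8, -2.0]
grip_width: 0.0294
```

```bash
python3 -c "
from h import *
s(.4421,-.0654,.0,5)"
```

```text
pos [ 0.444  -0.0657  0.0135] tilt [ 0.007  -0.0242] yaw 0.0089 SHIFT mm [-1.9 -0.2 13.5] F [ 0.  -0.7 -1.5] w 0.0292 t 27.95
```

Request:
play_rows(commands=[{"x": -1.7,"y": 0,"z": 10,"spin": 0}])

```text
time: 28.05
position: [0.4448, -0.0667, 0.0057]
tool_rot: [1.0, 0.005, 0.006, 0.013]
ft_force: [-0.1, -0.4, -0.7]
grip_width: 0.0293
```

```bash
python3 -c "
from h import *
f(.4421,-.0654,.0,3)"
```

```text
pos [ 0.4427 -0.0661  0.0042] tilt [ 0.008  -0.0246] yaw 0.0088 SHIFT mm [-0.4 -0.3  4.2] F [ 0.5  1.5 -1.7] w 0.0295 t 28.2
Fmean [-0.21  0.14 -1.51]
```

Request:
play_rows(commands=[{"x": 0,"y": 0,"z": 2.3,"spin": 0}])

```text
time: 28.45
position: [0.443, -0.0663, 0.0021]
tool_rot: [1.0, 0.004, 0.004, 0.012]
ft_force: [0.1, -0.2, -0.8]
grip_width: 0.0293
```

```bash
python3 -c "
from h import *
f(.4421,-.0654,.0,2)"
```

```text
pos [ 0.4427 -0.0662  0.0017] tilt [ 0.0079 -0.0246] yaw 0.0089 SHIFT mm [-0.4 -0.3  1.7] F [ 0.   0.8 -1. ] w 0.0293 t 28.55
Fmean [-0.09  0.18 -1.45]
```

Request:
play_rows(commands=[{"x": 0,"y": 0,"z": 1.3,"spin": 0}])

```text
time: 28.8
position: [0.4427, -0.0662, 0.0004]
tool_rot: [1.0, 0.004, 0.004, 0.012]
ft_force: [0.8, 0.3, -0.3]
grip_width: 0.0293
```

```bash
python3 -c "
from h import *
f(.4421,-.0654,.0,2)"
```

```text
pos [ 4.426e-01 -6.610e-02  2.000e-04] tilt [ 0.0075 -0.0244] yaw 0.0088 SHIFT mm [-0.3 -0.3  0.2] F [-0.2 -0.3 -1.1] w 0.0294 t 28.9
Fmean [ 0.17  0.21 -0.97]
```

Request:
play_rows(commands=[{"x": 0,"y": 0,"z": 0.9,"spin": 0}])

```text
time: 29.15
position: [0.4426, -0.0662, -0.0004]
tool_rot: [1.0, 0.004, 0.004, 0.012]
ft_force: [-2.5, -0.5, 10.9]
grip_width: 0.0293
```

```bash
python3 -c "
from h import *
f(.4421,-.0654,.0,2)"
```

```text
pos [ 4.426e-01 -6.620e-02 -3.000e-04] tilt [ 0.0078 -0.0246] yaw 0.0089 SHIFT mm [-0.4 -0.4 -0.3] F [-1.   0.3  3.6] w 0.0293 t 29.25
Fmean [-1.01 -0.34  3.46]
```

Request:
play_rows(commands=[{"x": 0,"y": 0,"z": 0,"spin": 0},{"x": 0,"y": 0,"z": 0,"spin": 0},{"x": 0,"y": 0,"z": 0,"spin": 0},{"x": 0,"y": 0,"z": 0,"spin": 0},{"x": 0,"y": 0,"z": 0,"spin": 0}], grip=0.65)

```text
time: 29.9
position: [0.4431, -0.0663, -0.0006]
tool_rot: [1.0, 0.004, 0.004, 0.012]
ft_force: [0.0, -0.4, 0.9]
grip_width: 0.0548
```

```bash
python3 -c "
from h import *
c,o=look('wrist','w22',[])
go(.448,.2112,.1)"
```

```text
t 29.9 [ 0.4431 -0.0663 -0.0006] 0.054812879918312955 [ 0.04758101 -0.42925783  0.93119618]
pos [ 0.4431 -0.0663 -0.0006] tilt [ 0.0086 -0.0248] yaw 0.0088 SHIFT mm [   8.3 -274.4 -107.4] F [-0.1 -0.3  0.1] w 0.0556 t 29.95
```

View pics/w22.png

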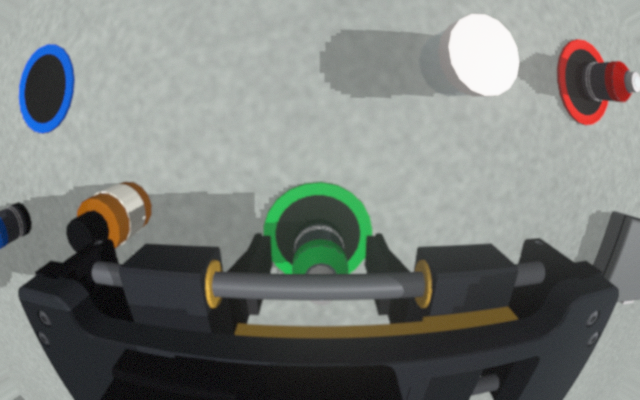

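Request:
play_rows(commands=[{"x": 0,"y": -0.5,"z": -50,"spin": 0}])

```text
time: 30.05
position: [0.4377, -0.063, 0.0426]
tool_rot: [1.0, 0.004, -0.005, 0.009]
ft_force: [0.6, 1.0, 1.3]
grip_width: 0.0563
```

```bash
python3 -c "
from h import *
s(.448,.2112,.1,3)"
```

```text
pos [ 0.4443 -0.0651  0.0507] tilt [ 0.0127 -0.0264] yaw 0.009 SHIFT mm [   7.1 -274.3  -56.5] F [-0.3 -0.6  1.2] w 0.0565 t 30.2
```

Request:
play_rows(commands=[{"x": 0,"y": 0,"z": -50,"spin": 0}])

```text
time: 30.3
position: [0.439, -0.0623, 0.0934]
tool_rot: [1.0, 0.004, -0.002, 0.01]
ft_force: [-0.2, -1.0, -0.1]
grip_width: 0.0569
```

```bash
python3 -c "
from h import *
s(.448,.2112,.1,3)"
```

```text
pos [ 0.4452 -0.0643  0.1007] tilt [ 0.0175 -0.0283] yaw 0.0092 SHIFT mm [   5.6 -274.9   -7. ] F [-0.6  0.5 -0.7] w 0.0566 t 30.45
```

Request:
play_rows(commands=[{"x": 1,"y": -40,"z": -1,"spin": 0},{"x": 1,"y": -40,"z": -1,"spin": 0},{"x": 1,"y": -40,"z": -1,"spin": 0},{"x": 1,"y": -40,"z": -1,"spin": 0},{"x": 1,"y": -40,"z": -1,"spin": 0},{"x": 1,"y": -40,"z": -1,"spin": 0}])

```text
time: 31.05
position: [0.4497, 0.1775, 0.0961]
tool_rot: [1.0, -0.002, 0.009, 0.016]
ft_force: [0.3, 0.2, 0.3]
grip_width: 0.0569
```

```bash
python3 -c "
from h import *
s(.448,.2112,.1,3)
look('wrist','w23',['objective_blue_center','holder_blue_seat','oil_bottle_center'])
go(.448,.2112,.1)"
```

```text
pos [0.4496 0.178  0.0962] tilt [ 0.0177 -0.0308] yaw 0.0008 SHIFT mm [ -1.1 -32.5  -4.9] F [-0.3  0.2  0.6] w 0.0565 t 31.2
t 31.2 [0.4496 0.178  0.0962] 0.05654648565434034 [-0.25773848  0.18815042  0.58874135]
objective_blue_center 0.7 [281. 206.] [0.4482 0.2105] res [-0.6 -1.2  0.6  1. ] tool mm [ -1.3 -32.5]
holder_blue_seat 0.98 [346.  83.] [0.5569 0.1499] res [ 0.  -0.6  0.   0.6] tool mm [107.4  28.1]
oil_bottle_center 0.74 [536.  14.] [ 0.656  -0.0512] res [-6.6 -7.4  8.1  7.5] tool mm [206.4 229.2]
oil_bottle_center 0.68 [432. 188.] [0.4608 0.0667] res [-0.7  1.3  0.6 -1.1] tool mm [ 11.2 111.4]
pos [0.4502 0.1749 0.0966] tilt [ 0.0173 -0.0312] yaw -0.0057 SHIFT mm [ -2.  -35.6  -4.5] F [ 0.1  0.2 -0.4] w 0.0568 t 31.4
```

Request:
play_rows(commands=[{"x": -2,"y": -35,"z": 0,"spin": 0}])

```text
time: 31.5
position: [0.4489, 0.2064, 0.0954]
tool_rot: [1.0, -0.006, 0.008, 0.016]
ft_force: [0.3, -0.2, 0.3]
grip_width: 0.057
```

```bash
python3 -c "
from h import *
s(.448,.2107,-.007,5)"
```

```text
pos [0.4484 0.2087 0.0954] tilt [ 0.0168 -0.0317] yaw -0.0069 SHIFT mm [ -1.8  -4.7 102.3] F [-0.3 -0.1  0.1] w 0.0565 t 31.75
```

Request:
play_rows(commands=[{"x": -1.8,"y": -4.7,"z": 40,"spin": 0}])

```text
time: 31.85
position: [0.4522, 0.212, 0.0585]
tool_rot: [1.0, -0.005, 0.014, 0.015]
ft_force: [0.8, 0.5, 1.0]
grip_width: 0.0567
```

```bash
python3 -c "
from h import *
s(.448,.2107,-.007,4)
look('wrist','w24',['objective_blue_center'])"
```

```text
pos [0.4465 0.211  0.0549] tilt [ 0.0138 -0.0326] yaw -0.008 SHIFT mm [ 0.9 -1.1 61.9] F [0.5 0.4 0.5] w 0.0565 t 32.05
t 32.05 [0.4465 0.211  0.0549] 0.056507776927199216 [0.49013548 0.38789791 0.53709631]
objective_blue_center 0.85 [320. 214.] [0.4488 0.2105] res [-0.2 -0.6  0.2  0.5] tool mm [2.4 0.5]
objective_blue_center 0.71 [487. 195.] [0.4609 0.0678] res [ 1.2  2.  -1.4 -1.9] tool mm [ 14.5 143.2]
```

View pics/w24.png

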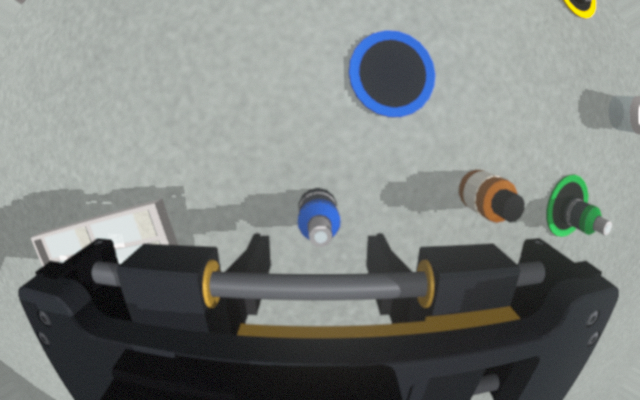

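Request:
play_rows(commands=[{"x": 0.8,"y": -0.7,"z": 33,"spin": 0}])

```text
time: 32.25
position: [0.454, 0.2123, 0.0274]
tool_rot: [1.0, -0.004, 0.015, 0.014]
ft_force: [0.6, -0.3, 0.4]
grip_width: 0.0563
```

```bash
python3 -c "
from h import *
s(.4484,.2106,-.007,4)"
```

```text
pos [0.4497 0.2113 0.0244] tilt [ 0.0187 -0.0313] yaw -0.0078 SHIFT mm [-1.5  0.3 31.4] F [-0.9 -0.2  0.5] w 0.0567 t 32.45
```

Request:
play_rows(commands=[{"x": -1.3,"y": 0,"z": 31,"spin": 0}])

```text
time: 32.55
position: [0.4532, 0.2115, -0.0028]
tool_rot: [1.0, -0.004, 0.015, 0.014]
ft_force: [0.5, -0.0, 1.0]
grip_width: 0.0566
```

```bash
python3 -c "
from h import *
s(.4484,.2106,-.007,6)"
```

```text
pos [ 0.4498  0.2106 -0.0052] tilt [ 0.0209 -0.0308] yaw -0.0076 SHIFT mm [-1.1  0.5  1.8] F [ 0.2 -0.3 -0.2] w 0.0569 t 32.85
```

Request:
play_rows(commands=[{"x": 0,"y": 0,"z": 0,"spin": 0},{"x": 0,"y": 0,"z": 0,"spin": 0},{"x": 0,"y": 0,"z": 0,"spin": 0},{"x": 0,"y": 0,"z": 0,"spin": 0},{"x": 0,"y": 0,"z": 0,"spin": 0}], grip=0.2)

```text
time: 33.35
position: [0.4518, 0.2112, -0.0016]
tool_rot: [1.0, -0.004, 0.013, 0.015]
ft_force: [0.4, -0.0, -1.1]
grip_width: 0.0293
```

```bash
python3 -c "
from h import *
s(.557,.15,.037,2)"
```

```text
pos [ 0.4518  0.2111 -0.0017] tilt [ 0.0266 -0.0297] yaw -0.007 SHIFT mm [107.1  62.  -34. ] F [-0.9 -1.1  2.2] w 0.0293 t 33.45
```

Request:
play_rows(commands=[{"x": 0,"y": 0,"z": -48,"spin": 0},{"x": 0,"y": 0,"z": 0,"spin": 0}])

```text
time: 33.65
position: [0.4484, 0.2121, 0.0427]
tool_rot: [1.0, -0.004, 0.008, 0.016]
ft_force: [0.9, -0.1, -1.3]
grip_width: 0.0293
```

```bash
python3 -c "
from h import *
s(.557,.15,.037,3)"
```

```text
pos [0.4446 0.2108 0.0394] tilt [ 0.0082 -0.0341] yaw -0.0078 SHIFT mm [113.   60.4   5.4] F [-1.4  0.6 -1.5] w 0.029 t 33.8
```

Request:
play_rows(commands=[{"x": 38,"y": 22,"z": 0,"spin": 0}])

```text
time: 33.9
position: [0.4747, 0.1896, 0.039]
tool_rot: [1.0, -0.002, -0.002, 0.018]
ft_force: [-0.2, 0.3, -3.3]
grip_width: 0.0292
```

```bash
python3 -c "
from h import *
s(.557,.15,.037,3)"
```

```text
pos [0.4852 0.1877 0.04  ] tilt [ 0.0109 -0.0337] yaw -0.0102 SHIFT mm [72.4 37.5  5. ] F [-0.6 -0.1 -1.1] w 0.0291 t 34.05
```

Request:
play_rows(commands=[{"x": 34,"y": 19,"z": 0,"spin": 0}])

```text
time: 34.15
position: [0.5114, 0.1693, 0.0392]
tool_rot: [1.0, -0.004, -0.001, 0.017]
ft_force: [-0.1, -0.3, -2.4]
grip_width: 0.0296
```

```bash
python3 -c "
from h import *
s(.557,.15,.037,3)"
```

```text
pos [0.5208 0.1676 0.0405] tilt [ 0.0125 -0.0335] yaw -0.0124 SHIFT mm [36.6 17.6  4.5] F [-0.4 -0.3 -1.8] w 0.0296 t 34.3
```

Request:
play_rows(commands=[{"x": 35,"y": 17,"z": 2,"spin": -0.01}])

```text
time: 34.4
position: [0.5471, 0.1516, 0.0378]
tool_rot: [1.0, 0.0, -0.001, 0.017]
ft_force: [-0.8, 0.2, -1.7]
grip_width: 0.0293
```

```bash
python3 -c "
from h import *
s(.557,.15,.0015,4)
look('wrist','w25',['holder_blue_seat'])"
```

```text
pos [0.5543 0.15   0.0387] tilt [ 0.0098 -0.0336] yaw -0.0033 SHIFT mm [ 2.5 -0.6 37.2] F [-0.8  0.2 -1.4] w 0.0292 t 34.6
t 34.6 [0.5543 0.15   0.0387] 0.029151583079827424 [-0.76793888  0.15483266 -1.35253039]
holder_blue_seat 0.92 [319. 202.] [0.5633 0.1494] res [-0.2 -8.6  0.3 10. ] tool mm [9.  0.6]
```

View pics/w25.png

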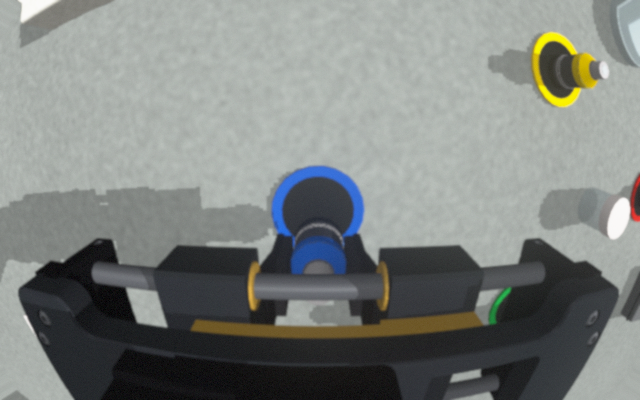

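Aligned over the blue ring (ring columns 272–363, objective at 318). Lower.

Request:
play_rows(commands=[{"x": 2.5,"y": -0.2,"z": 28,"spin": 0}])

```text
time: 34.8
position: [0.557, 0.1508, 0.0132]
tool_rot: [1.0, -0.001, 0.007, 0.017]
ft_force: [1.6, -0.2, -1.5]
grip_width: 0.029
```

```bash
python3 -c "
from h import *
s(.557,.15,.0015,4)"
```

```text
pos [0.5538 0.1502 0.0104] tilt [ 0.0053 -0.0339] yaw -0.0013 SHIFT mm [3.3 0.5 8.9] F [ 0.8 -0.1 -1.3] w 0.0296 t 35.0
```

Request:
play_rows(commands=[{"x": 2.3,"y": 0,"z": 6.5,"spin": 0}])

```text
time: 35.1
position: [0.5566, 0.1505, 0.0051]
tool_rot: [1.0, -0.0, 0.004, 0.017]
ft_force: [0.1, 0.6, -1.0]
grip_width: 0.0295
```

```bash
python3 -c "
from h import *
f(.557,.15,.0015,3)"
```

```text
pos [0.5561 0.1501 0.0041] tilt [ 0.0055 -0.0339] yaw -0.0011 SHIFT mm [0.9 0.7 2.7] F [ 0.2  0.5 -0.7] w 0.0295 t 35.25
Fmean [-0.5  -0.62 -1.13]
```

Request:
play_rows(commands=[{"x": 0.5,"y": 0,"z": 1.5,"spin": 0}])

```text
time: 35.5
position: [0.5572, 0.15, 0.0032]
tool_rot: [1.0, -0.001, 0.003, 0.017]
ft_force: [-0.0, -0.3, -0.8]
grip_width: 0.0297
```

```bash
python3 -c "
from h import *
f(.557,.15,.0015,2)"
```

```text
pos [0.5571 0.1499 0.0029] tilt [ 0.0064 -0.0338] yaw -0.0014 SHIFT mm [0.  0.5 1.4] F [-0.5 -0.1 -1.7] w 0.0293 t 35.6
Fmean [-0.31 -0.31 -1.37]
```

Request:
play_rows(commands=[{"x": 0,"y": 0,"z": 1.2,"spin": 0}])

```text
time: 35.85
position: [0.5571, 0.1499, 0.0017]
tool_rot: [1.0, -0.001, 0.003, 0.017]
ft_force: [-1.0, -0.0, -1.5]
grip_width: 0.0292
```

```bash
python3 -c "
from h import *
f(.557,.15,.0015,2)"
```

```text
pos [0.5569 0.1499 0.0015] tilt [ 0.006  -0.0339] yaw -0.0014 SHIFT mm [0.2 0.5 0. ] F [-0.3  1.1 -0.9] w 0.0296 t 35.95
Fmean [ 0.29  0.6  -1.61]
```

Request:
play_rows(commands=[{"x": 0,"y": 0,"z": 0.8,"spin": 0}])

```text
time: 36.2
position: [0.5569, 0.1498, 0.0012]
tool_rot: [1.0, -0.001, 0.003, 0.017]
ft_force: [-1.0, -0.3, 7.7]
grip_width: 0.0292
```

```bash
python3 -c "
from h import *
f(.557,.15,.0015,2)"
```

```text
pos [0.5569 0.1498 0.0013] tilt [ 0.0062 -0.034 ] yaw -0.0012 SHIFT mm [ 0.2  0.5 -0.1] F [-1.2 -0.1  3.7] w 0.0295 t 36.3
Fmean [-0.64 -0.37  4.59]
```

Request:
play_rows(commands=[{"x": 0,"y": 0,"z": 0,"spin": 0},{"x": 0,"y": 0,"z": 0,"spin": 0},{"x": 0,"y": 0,"z": 0,"spin": 0},{"x": 0,"y": 0,"z": 0,"spin": 0},{"x": 0,"y": 0,"z": 0,"spin": 0}], grip=0.65)

```text
time: 36.95
position: [0.5575, 0.1499, 0.0006]
tool_rot: [1.0, -0.001, 0.004, 0.017]
ft_force: [-0.5, -0.0, -0.4]
grip_width: 0.0552
```

```bash
python3 -c "
from h import *
c,o=look('wrist','w26',[])
go(.557,.15,.1)"
```

```text
t 36.95 [0.5575 0.1499 0.0006] 0.05517552771949549 [-0.48753476 -0.02205281 -0.39839331]
pos [5.575e-01 1.499e-01 5.000e-04] tilt [ 0.0072 -0.0337] yaw -0.0014 SHIFT mm [  0.4   3.9 -99.4] F [ 0.4 -0.1  0.2] w 0.0554 t 37.0
```

View pics/w26.png

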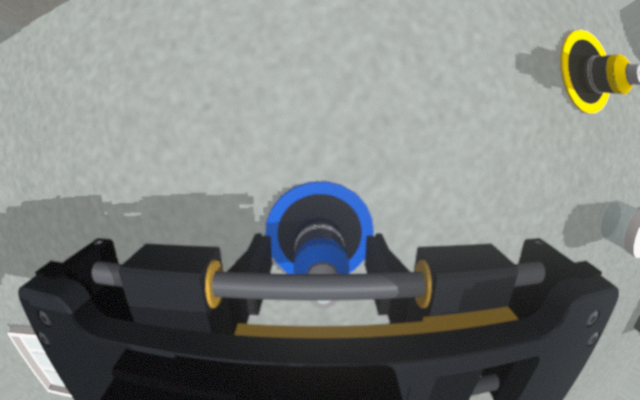

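Request:
play_rows(commands=[{"x": 0,"y": 1.5,"z": -50,"spin": 0}])

```text
time: 37.1
position: [0.5508, 0.1493, 0.0431]
tool_rot: [1.0, -0.001, -0.006, 0.018]
ft_force: [0.4, -0.9, 0.4]
grip_width: 0.0562
```

```bash
python3 -c "
from h import *
s(.557,.15,.15,3)"
```

```text
pos [0.5597 0.1504 0.0527] tilt [ 0.0133 -0.0331] yaw -0.0012 SHIFT mm [ -1.1   4.3 -97.2] F [-0.7 -0.1 -0.4] w 0.0567 t 37.25
```

Request:
play_rows(commands=[{"x": 0,"y": 0,"z": -50,"spin": 0},{"x": 0,"y": 0,"z": -50,"spin": 0},{"x": 0,"y": 0,"z": -50,"spin": 0},{"x": -20,"y": 0,"z": -40,"spin": 0}])

```text
time: 37.65
position: [0.5337, 0.1557, 0.2354]
tool_rot: [1.0, -0.001, -0.004, 0.018]
ft_force: [0.9, -0.6, -0.3]
grip_width: 0.0564
```

```bash
python3 -c "
from h import *
s(.557,.15,.15,3)
look('wrist','w27',names)
c,o=look('scene','s27',names,z0=0)
cv2.imwrite('pics/s27c.png',cv2.resize(c['img'][140:290,240:500,::-1],(780,450),interpolation=cv2.INTER_CUBIC))"
```

```text
pos [0.5319 0.1562 0.2358] tilt [-0.0072 -0.035 ] yaw -0.0015 SHIFT mm [25.6  3.8 85.8] F [-0.5  0.3 -0.3] w 0.0565 t 37.8
t 37.8 [0.5319 0.1562 0.2358] 0.05652273491481644 [-0.51857217  0.26921217 -0.27888849]
objective_red_center 0.89 [572. 152.] [ 0.5655 -0.2854] res [ 0.1  0.2 -0.1 -0.2] tool mm [ 33.7 441.6]
objective_yellow_center 0.69 [474.  63.] [ 0.6871 -0.0748] res [-0.1  0.6  0.1 -0.7] tool mm [155.3 230.9]
objective_green_center 0.85 [460. 230.] [ 0.4383 -0.0693] res [-0.9 -1.9  1.   1.8] tool mm [-93.5 225.5]
objective_blue_center 0.85 [318. 150.] [0.5532 0.1498] res [ 0.7  0.2 -0.7 -0.2] tool mm [21.3  6.3]
holder_red_seat 0.68 [615. 253.] [ 0.3334 -0.604 ] res [ 0.1 -0.9  0.1  1. ] tool mm [-198.4  760.2]
holder_red_seat 0.6 [586.  68.] [ 0.7295 -0.3527] res [ 0.2  0.6 -0.3 -0.6] tool mm [197.6 508.9]
holder_yellow_seat 0.57 [454.  63.] [ 0.6887 -0.0719] res [-0.8 -0.2  1.   0.2] tool mm [156.8 228.1]
holder_green_seat 0.93 [447. 213.] [ 0.4429 -0.0658] res [-0.9 -0.6  1.   0.7] tool mm [-89. 222.]
holder_green_seat 0.6 [317. 153.] [0.5487 0.1482] res [-13.7 -12.   13.
[... 1344 characters left out ...]
]
holder_red_seat 0.65 [358. 249.] [ 0.6942 -0.0713] res [-0.3 -1.1  0.3  1. ] tool mm [163.1 227. ]
holder_red_seat 0.55 [281. 226.] [ 0.5695 -0.2791] res [-0.2 -0.7  0.2  0.7] tool mm [ 38.3 434.8]
holder_yellow_seat 0.75 [360. 250.] [ 0.6942 -0.0713] res [-0.3 -1.1  0.3  1. ] tool mm [163.1 227. ]
holder_green_seat 0.58 [344. 196.] [ 0.4465 -0.0647] res [ 0.4 -0.9 -0.4  0.8] tool mm [-84.6 220.4]
holder_blue_seat 0.46 [418. 212.] [0.5601 0.1534] res [-0.2 -1.   0.2  0.9] tool mm [28.9  2.3]
oil_bottle_center 0.51 [382. 184.] [0.4633 0.0742] res [ 0.5  0.1 -0.5 -0.1] tool mm [-67.8  81.5]
specimen_jar_center 0.49 [326. 214.] [ 0.5587 -0.1463] res [-0.9 -0.9  0.9  0.8] tool mm [ 27.6 302. ]
```

View pics/s27c.png

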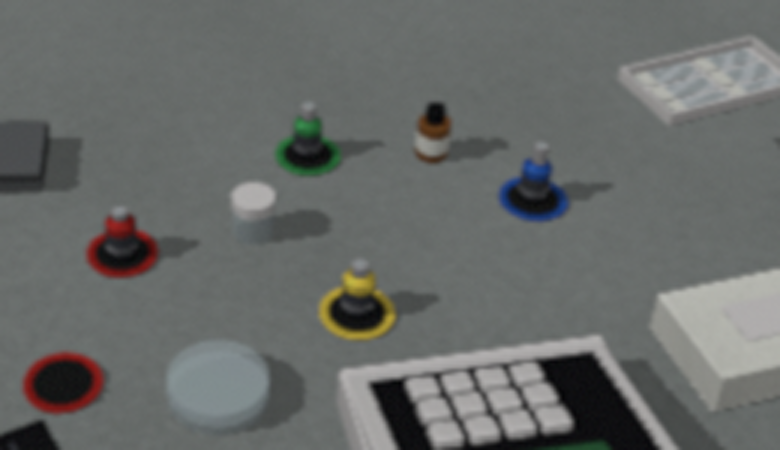

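View pics/w27.png

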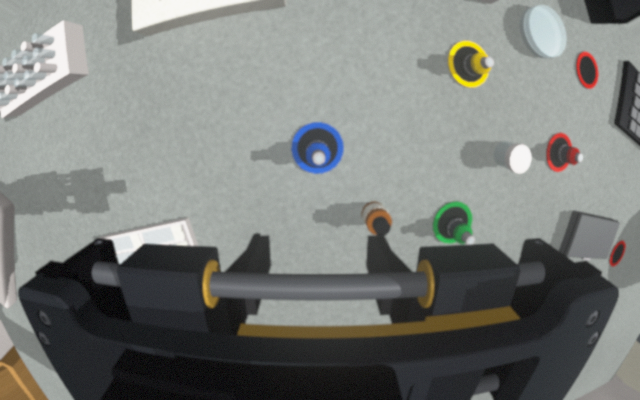

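```bash
python3 -c "
from h import *
print(robot.hand_in())"
```

```text
the job is handed in; nothing more can be done
None
```

All four objectives are standing upright in the holders of their own colours, and I handed the job in at about 38 s of the 83 s allowed. For red I used the holder farthest to the robot's left, at about (0.567, -0.281).

**Final checks:**
- **Upright:** the last wrist and scene pictures show each objective standing inside its ring. The upright model fitted all four outlines to within about 2 px.
- **Centring:** each objective is within about 7–11 mm of its ring's measured centre, against 12 mm of slack. Part of that is measurement error, because I fitted them as if they stood on the bench rather than 3 mm up. I did not measure the centring any more exactly than that.
- **Set down:** I lowered each one in steps of about 1 mm until the wrist force showed contact; the highest reading was about 11 N.
- **Oil bottle and specimen jar:** both are standing where they were, within about 5 mm of camera error, and I never touched them.

**What went wrong or disagreed:**
- **First grasp on red:** the fingertips sit about 22 mm higher than the stated tool point. The pads therefore closed on the cone and pushed the gripper up. I opened again, red stayed upright, and I gripped it lower on the barrel. I used the lower height for the other three.
- **Arm tilt:** the tool drifted up to about 3° off vertical as moves added up, and I corrected it only in part. The objectives still settled flat when released.
- **Networks:** they gave some false low-confidence detections, which I ruled out from the pictures. The last wrist picture did not report the blue holder or the chosen red holder, but the scene camera found both.

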